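# Load the burn-in box and start the run

### The arm

A 7-joint arm with a two-finger parallel gripper is mounted at the origin on the work surface. World frame = base frame: x ahead of the robot, y to its left, z up, the work surface at z = 0. Lengths are in m, angles in rad, forces in N, time in s.
With the tool pointing down it reaches from about 0.35 to 0.9 m from the base axis. Payload 8.1 kg.
Tool frame: the origin (TCP) lies on the centre line of the jaws, within the pads' length; the fingertips stand 11 mm ahead of it and the grasp point (between the pads) lies 8 mm behind it (arm.nose_length is the distance from the TCP to the fingertips, in m); z points along the fingers, y is the line along which they close (so a half turn about z gives the same grasp; the last joint's range is limited). The gripper opens to 92 mm and grips with 3 to 60 N. Pads are 19 mm wide; open, the fingers measure 130 mm over their backs; the gripper's body (75 mm by 190 mm) begins 47 mm behind the grasp point.
Start: joints at [1.13, 0.434, 0.025, 1.573, -0.012, 1.134, -0.075], TCP at [0.207, -0.59, 0.203] pointing down, gripper open.
Joint ranges: [-2.62, 2.62], [-0.44, 2.09], [-1.27, 1.32], [0.08, 2.57], [-1.32, 4.46], [0.12, 2], [-2.74, 2.74]. Speed limits (rad/s): [2.22, 2.22, 3.01, 3.01, 3.14, 3.14, 3.14].

### API

Orientations are given as a rotation vector (axis times angle).
In Python, from cell import arm gives the robot as it stands.
- The arm moves only by the tool jog_arm, never from a script. Its argument "moves" is a list of rows, each a list of 4 numbers: the shift along the tool's x, y, z in m, then the turn about the tool's z in rad. In form: [[tx, ty, tz, spin], ...]. A call has 1 to 20 rows; each row is the pose to reach, as a shift and turn from the pose commanded when the call began, along the tool's axes at that moment; what a row does not reach only later rows make up. A row lasts 1/8 s, in which the tool goes at most 62.5 mm and 10.7 degrees, less where a joint would pass 70% of its speed; a pose out of reach is approached as far as the arm can. A call with a gripper value outside its range is refused whole. "hand" is the finger opening in m, from 0 to 0.0918, set as the call begins (left out, the last holds). The fingers move at their own pace and stop on an object; "newtons" is the grip in N (left out, the last holds). Time passes only in rows, so rows that repeat a pose let the fingers close. It gives the time, the measured TCP pose, the force, the opening and the grip force at its end, in the units of the state.
- arm.observe(): the state, without advancing time (a new reading comes with each control period).
- arm.get_image(name): name is "scene" or "top" or "wrist"; returns a dict with "color" (420x560x3 uint8, red, green, blue), "z_map" (420x560 float32, m along the optical axis (not along the pixel's ray), 0 where there is no reading), "fx", "fy", "cx", "cy" (pixels), "k1" (the pictures are not rectified: a ray, as slopes to the right and down, at radius r is drawn at 1 + k1 r^2 times it, then the intrinsics apply), "rvec" (rotation vector, rad) and "tvec" (3), from world to camera coordinates, as OpenCV has them. Camera axes: x right, y down, z forward; pixel columns grow to the right and rows downward; lengths in m; the calibration is good to about 2 mm. A picture is of the moment at which its call begins.
- arm.sign_off(): hands the job in; it is judged then, once.
The state is a dict: "clock": time; "joints": joint angles; "dq": joint speeds; "joint_efforts": joint torques, N m; "position": TCP position; "ee_rot": TCP orientation; "force": force on the tool from outside, world axes, zero at the start; "ft_torque": the same for the moment, N m; "width": opening from 0.0 (shut) to 1.0 (fully open); "gripper_force": force on a finger pad.
Only numpy, scipy, OpenCV 4.12 (cv2) and the standard library are available. Lean on these libraries where they do the work, as an engineer would, in place of code of your own. Each camera call takes 0.05 s, during which the arm holds its last target. There are 200 camera calls.

### The job

Lever the cover of the burn-in box open with the pry tool's blade in the notch of its front rim, put every sensor module on the bench into the box, shut the cover fully, and then start the run by pushing the start station's plunger all the way down and letting it spring back; do not push the plunger while the cover is open. The pry tool must end lying flat on the middle of its blue mat (any direction), and the motor, carton and other things on the bench stay where they are.

Things in the scene. Friction and masses are not known exactly. Their poses are not given: they have to be found in the camera images.
- burnin_box: grey steel burn-in box, fixed; outside 172 (its x, depth) x 208 (its y, width) x 60 mm high without the cover, walls and floor 6 mm thick, inner floor 6 mm above the table. Origin at the centre of its underside; its front faces its own -x, the hinge runs along y at the top of its +x wall
- notch (a point): middle of the pry notch in the front wall's top rim, on the outer face: an opening 90 mm wide (along the box's y) and 10 mm high (50 to 60 mm above the table), closed above by the cover's underside. The blade goes in along the box's +x
- hinge (a point): middle of the cover's hinge axis, 60 mm above the table, on the outer face of the box's +x wall; axis along the box's y
- cover (a joint): angle of the cover, 0 shut, growing as it opens upward, 1.8 fully open (leaning back past upright). A stiff hinge: it stays where it is left; moving its front edge takes about 3.5 N up, 1 N down
- cover_edge (a point): middle of the cover's front edge, on the underside, 172 mm from the hinge. The cover is a flat aluminium plate 172 (depth) x 208 x 8 mm, flush with the box's outside all round, without a handle, with a black strip on top over the notch; shut, its underside is 60 mm above the table
- pry: pry tool, 180 mm long, 0.12 kg, lying flat: black handle 100 x 30 x 16 mm (its x from -100 to 0, 16 high) and flat steel blade 34 mm wide, 3 mm thick, pointing to its +x (to x = 80 mm), blade's mid plane 8 mm above its underside. Origin on the underside at the handle's front end; may lie either face up
- pry_grip (a point): where to hold the pry tool: in the handle, 20 mm behind its front end, mid height (8 mm)
- pry_tip (a point): middle of the blade's end edge, mid thickness, 100 mm ahead of pry_grip
- tool_mat: blue tool mat, fixed, 240 (x) x 110 (y) x 4 mm; origin at the centre of its underside
- station: start station, fixed: grey block 70 x 70 x 55 mm with the plunger standing upright on its middle; origin at the centre of its underside
- plunger (a joint): stroke of the sprung start plunger, 0 out, 0.025 m fully down; springs back; 3 N to start, 11 N at the bottom
- plunger_top (a point): centre of the plunger's black cap top (cap 38 mm across), 102 mm above the table when out; moves down with it
- module1: sensor module: plain aluminium brick 80 x 36 x 26 mm (x, y, z) with black end bands, 0.1 to 0.2 kg; origin at the centre of its underside, x along its length. May be absent (None)
- module2: sensor module: plain aluminium brick 80 x 36 x 26 mm (x, y, z) with black end bands, 0.1 to 0.2 kg; origin at the centre of its underside, x along its length. May be absent (None)
- module3: sensor module: plain aluminium brick 80 x 36 x 26 mm (x, y, z) with black end bands, 0.1 to 0.2 kg; origin at the centre of its underside, x along its length. May be absent (None)
- module4: sensor module: plain aluminium brick 80 x 36 x 26 mm (x, y, z) with black end bands, 0.1 to 0.2 kg; origin at the centre of its underside, x along its length. May be absent (None)
- motor: stepper motor, dark 42 x 42 x 34 mm block with a shaft on top, origin under its centre; not part of the job
- carton: cardboard carton 60 x 50 x 30 mm, origin under its centre; not part of the job
- can: drinks can, 66 mm across, 115 mm high, origin under its centre; not part of the job
- reel: white component reel lying flat, 130 mm across, 14 mm high, origin under its centre; not part of the job
- screwdriver: screwdriver lying flat; not part of the job
- mug: white mug, 80 mm across, 90 mm high, origin under its centre; not part of the job

How it is judged:
On the way, in this order (a step that is already met when the one before it is completed fails the run):
1. the cover is levered up (more than 0.2 rad) by the pry tool, the tool bearing on it (value of joint cover above 0.2 rad and contact force between pry and cover above 0.2 N), for 0.1 s.
2. every module lies in the box, cover still open (x of module1 in the frame of burnin_box between -0.083 and 0.083 m and y of module1 in the frame of burnin_box between -0.101 and 0.101 m and z of each of module1, module2, module3, module4 in the frame of burnin_box below 0.058 m and x of module2 in the frame of burnin_box between -0.083 and 0.083 m and y of module2 in the frame of burnin_box between -0.101 and 0.101 m and x of module3 in the frame of burnin_box between -0.083 and 0.083 m and y of module3 in the frame of burnin_box between -0.101 and 0.101 m and x of module4 in the frame of burnin_box between -0.083 and 0.083 m and y of module4 in the frame of burnin_box between -0.101 and 0.101 m and value of joint cover above 0.3 rad), for 0.2 s.
3. the cover is shut over the modules (x of module1 in the frame of burnin_box between -0.083 and 0.083 m and y of module1 in the frame of burnin_box between -0.101 and 0.101 m and z of each of module1, module2, module3, module4 in the frame of burnin_box below 0.058 m and x of module2 in the frame of burnin_box between -0.083 and 0.083 m and y of module2 in the frame of burnin_box between -0.101 and 0.101 m and x of module3 in the frame of burnin_box between -0.083 and 0.083 m and y of module3 in the frame of burnin_box between -0.101 and 0.101 m and x of module4 in the frame of burnin_box between -0.083 and 0.083 m and y of module4 in the frame of burnin_box between -0.101 and 0.101 m and value of joint cover below 0.04 rad), for 0.2 s.
4. the plunger is pushed fully down with the cover shut (value of joint plunger above 0.0215 m and value of joint cover below 0.04 rad), for 0.1 s.
At the end, for the whole second after the job is handed in: All modules present are inside the box's walls, below the cover, at rest; cover within 0.04 rad of shut; plunger back out (under 4 mm); the pry tool lies flat on the mat (within 0.2 rad), the front end of its handle within 80 mm (mat's x) and 50 mm (mat's y) of the mat's centre, at rest (all of step 3 and value of joint plunger below 0.004 m and horizontal distance between pry_grip and tool_mat below 0.085 m and x of pry in the frame of tool_mat between -0.08 and 0.08 m and y of pry in the frame of tool_mat between -0.05 and 0.05 m and height (world z) of pry_grip below 0.02 m and angle between the z axis of pry and the z axis of tool_mat, either way round below 0.2 rad and linear speed of each of pry, module1, module2, module3, module4 below 0.02 m/s); the robot touches nothing.
It fails at once if the plunger is pushed (over 12 mm) while the cover is open (over 0.1 rad) (value of joint plunger above 0.012 m and value of joint cover above 0.1 rad).
It fails at once if a bystander (motor, carton, can, reel, screwdriver, mug) is moved more than 60 mm (distance of any of motor, carton, can, reel, screwdriver, mug from where it was at the start of the episode above 0.06 m).
Of module1, module2, module3, module4 only 2 to 4 are there at a start; the rules pass over those that are not, and their reading is None.
At some moment in a run one of module1, module2, module3, module4 may be knocked a few centimetres aside while the robot is not near it.
Once in a run the grip may slacken for a moment while it holds something.
It also fails if it takes over 210 s, if anything falls off the work surface, if the arm or the gripper's body presses on something with over 40 N, if the wrist force passes 120 N, or if a joint passes its speed limit or range.

## Working session

There is one attempt and no reset: what is moved stays moved. The work goes in short steps, Python scripts to look and compute and a tool call to move; the robot and the scene stay as the last step left them, time stands still between calls to the robot, and variables do not carry over. Pictures are saved under pics/ and viewed, at most 14 in all, crops included, and the job is handed in when it is done.

Besides the shell and the picture viewer there is one more tool, called after "Request:" as name(argument=value, ...), one argument or row to a line, values as JSON. jog_arm: Moves the arm, as the interface text tells. Its arguments: {"type":"object","properties":{"moves":{"type":"array"},"hand":{"type":"number"},"newtons":{"type":"number"}},"required":["moves"]}

```bash
ls; mkdir -p pics
cat > h.py <<'E'
import numpy as np, cv2
from cell import arm
def shot(n,save=None):
    im=arm.get_image(n)
    if save: cv2.imwrite('pics/'+save,im['color'][:,:,::-1])
    return im
def cloud(im):
    h,w=im['z_map'].shape
    u,v=np.meshgrid(np.arange(w),np.arange(h))
    x=(u-im['cx'])/im['fx'];y=(v-im['cy'])/im['fy']
    a,b=x.copy(),y.copy()
    for _ in range(8):
        s=1+im['k1']*(a*a+b*b);a=x/s;b=y/s
    z=im['z_map'];P=np.stack([a*z,b*z,z],-1)
    R=cv2.Rodrigues(np.array(im['rvec'],float))[0]
    W=(P-np.array(im['tvec']).ravel())@R
    W[z==0]=np.nan
    return W
E
python3 - <<'E'
from h import *
for n in('top','scene'):
    im=shot(n,n+'0.png');W=cloud(im);np.save(n+'0.npy',W);print(n,im['fx'],im['k1'],W[210,280])
print(arm.observe())
E
```

```text
pics
top 439.5064413507656 0.0006157716111443728 [ 0.57332981 -0.09766395  0.00441804]
scene 516.9579997088939 -0.04030177787846001 [ 0.45168144 -0.13757782  0.00256394]
{'clock': 0.1, 'joints': array([ 1.13038395,  0.43513619,  0.02498269,  1.57402382, -0.01160245,
        1.13399352, -0.07509684]), 'dq': array([ 0.00064937, -0.00253598, -0.00032856, -0.00466633,  0.00023291,
       -0.00142769, -0.00290613]), 'joint_efforts': array([ 3.64868545e-03, -6.69123602e+01,  9.88340713e-01, -3.15147901e+01,
       -6.05049846e-02,  3.73607164e-02,  7.75411104e-05]), 'position': array([ 0.20691607, -0.58922424,  0.20192736]), 'ee_rot': array([-3.09555690e+00, -5.27767769e-01,  5.73563168e-04]), 'force': array([ 0.47439322, -0.30658885, -0.32466304]), 'ft_torque': array([-0.03628736,  0.046013  ,  0.02276211]), 'gripper_force': 0.0, 'width': 0.998092920485826}
```

View pics/top0.png

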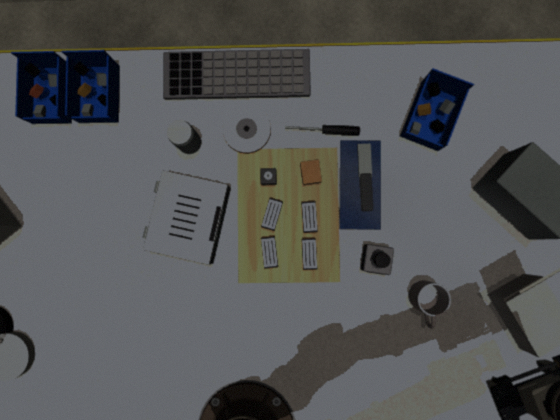

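View pics/scene0.png

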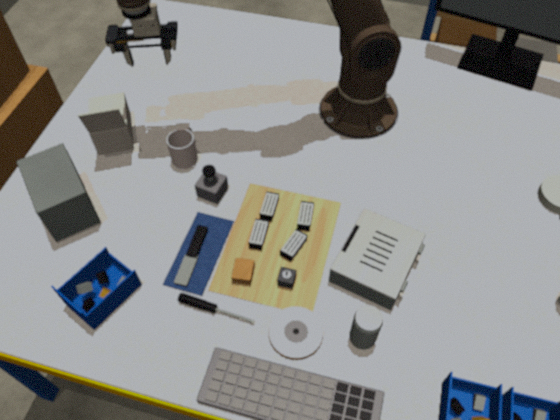

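Top view: up is +x, left is +y. There are four modules at (273,213), (309,217), (269,252) and (310,254). The box is at (187,217) with its notch strip to the right (-y). The pry tool is on the mat at (365,178) with the blade up (+x), and the station is at (377,257).

Run:
```python
from h import *
W=np.load('top0.npy')
def rect(name,u0,u1,v0,v1,z0,z1):
    S=W[v0:v1,u0:u1].reshape(-1,3);m=(S[:,2]>z0)&(S[:,2]<z1);S=S[m]
    c,s,a=cv2.minAreaRect((S[:,:2]*1000).astype(np.float32))
    print(name,len(S),'c',np.round(c,1),'size',np.round(s,1),'ang',round(a,1),'z',np.round(np.median(S[:,2]),4), 'mean',np.round(S.mean(0),4))
rect('table',60,130,280,320,-1,1)
rect('box',138,235,165,268,.05,.09)
rect('m1',258,287,195,232,.015,.04)
rect('m2',298,322,197,236,.015,.04)
rect('m3',258,282,234,272,.015,.04)
rect('m4',298,322,236,273,.015,.04)
rect('handle',353,378,170,216,.014,.04)
rect('blade',353,378,140,172,.0095,.03)
rect('station',355,400,235,280,.045,.065)
rect('cap',355,400,235,280,.085,.12)
rect('motor',258,280,165,188,.02,.06)
rect('carton',298,324,157,188,.02,.06)
rect('mat',338,384,136,232,.002,.0075)
im=cv2.imread('pics/top0.png')
cv2.imwrite('pics/c1.png',cv2.resize(im[130:285,135:405],None,fx=2.9,fy=2.9,interpolation=cv2.INTER_CUBIC))
```

```text
table 2785 c [341.9 400.4] size [189.4 104.2] ang 89.6 z -0.0 mean [ 3.420e-01  4.003e-01 -1.000e-04]
box 5659 c [556.3 147.2] size [183.  208.2] ang 76.5 z 0.0685 mean [0.5545 0.1422 0.0684]
m1 428 c [562.2 -75.5] size [36.  81.1] ang 72.7 z 0.027 mean [ 0.562  -0.0756  0.0269]
m2 430 c [ 553.6 -174.2] size [81.1 36.1] ang 2.9 z 0.0272 mean [ 0.5535 -0.1742  0.0271]
m3 434 c [462.4 -67.7] size [80.8 36.1] ang 5.5 z 0.0267 mean [ 0.4624 -0.0679  0.0267]
m4 437 c [ 456.9 -172.3] size [80.9 35.9] ang 2.0 z 0.0271 mean [ 0.4565 -0.1723  0.0271]
handle 468 c [ 622.1 -325.3] size [107.9  32. ] ang 1.2 z 0.0209 mean [ 0.6212 -0.3253  0.0207]
blade 375 c [ 712.8 -330. ] size [57.4 81.6] ang 86.1 z 0.0151 mean [ 0.7098 -0.3249  0.015 ]
station 569 c [ 441.4 -345.3] size [70.2 69.7] ang 80.6 z 0.0563 mean [ 0.4423 -0.3411  0.0563]
cap 200 c [ 441.8 -344.3] size [35.2 36.3] ang 89.9 z 0.1032 mean [ 0.4414 -0.3443  0.1029]
motor 261 c [662.1 -67.8] size [41.9 41.6] ang 89.9 z 0.0351 mean [ 0.6612 -0.067   0.0351]
carton 441 c [ 672. -180.] size [60.4 49.8] ang 7.2 z 0.0314 mean [ 0.6716 -0.1799  0.0311]
mat 2433 c [ 642.3 -314.4] size [121.2 257.3] ang 88.6 z 0.0048 mean [ 0.6344 -0.3097  0.0048]
```

View pics/c1.png

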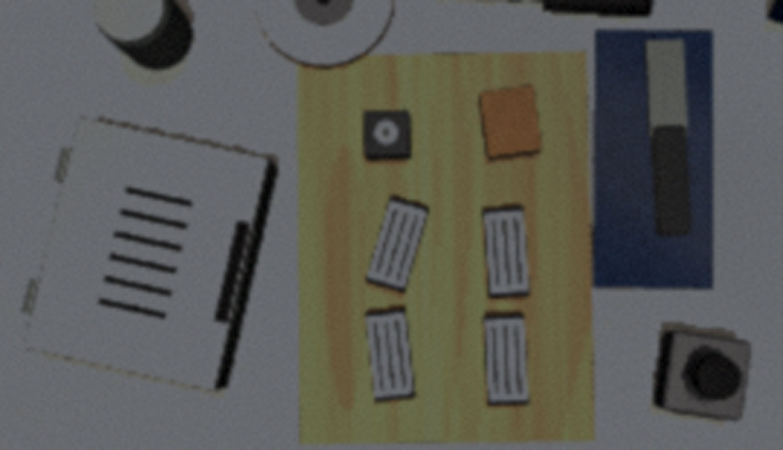

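The crop confirms the layout. The box's front edge runs from (275,160) to (222,388), the hinge is on the left, and the pry handle's front end is near (668,127). Next I refine the box and pry frames.

```bash
cat >> h.py <<'E'
def pose():
    o=arm.observe();R=cv2.Rodrigues(np.array(o['ee_rot'],float))[0]
    return np.array(o['position']),R
def delta(*tgts):
    "each target: x,y,z,yaw(of tool x). prints rows in tool axes"
    p,R=pose();yaw=np.arctan2(R[1,0],R[0,0])
    print('now',np.round(p,4),'yaw',round(yaw,3),'tilt',np.round(R[:,2],3))
    for t in tgts:
        d=R.T@(np.array(t[:3])-p);s=-((t[3]-yaw+np.pi)%(2*np.pi)-np.pi)
        print(np.round(t,3),'->',np.round(d,4).tolist(),round(s,3))
E
python3 - <<'E'
from h import *
W=np.load('top0.npy');im=cv2.imread('pics/top0.png')
S=W[165:268,138:240].reshape(-1,3);S=S[(S[:,2]>.064)&(S[:,2]<.08)]
for ang in (75.5,76,76.5,77,77.5):
    a=np.radians(ang);u=np.array([np.cos(a),np.sin(a)]);v=np.array([-u[1],u[0]])
    x=S[:,:2]@u;y=S[:,:2]@v
    # front edge straightness by bins
    b=[x[(y>q)&(y<q+.02)].min() for q in np.arange(y.min()+.01,y.max()-.03,.03)]
    print(ang,np.round([x.min(),np.percentile(x,1),x.max(),y.min(),y.max()],4),np.round(b,4))
A=W[130:240,345:388].reshape(-1,3)
H=A[(A[:,2]>.0175)&(A[:,2]<.03)];B=A[(A[:,2]>.0105)&(A[:,2]<.0165)]
print('H',len(H),H.mean(0),H.min(0),H.max(0));
H2=H[(H[:,0]>.58)&(H[:,0]<.66)]
print('fit',np.polyfit(H2[:,0],H2[:,1],1),H2[:,1].mean())
for x0 in np.arange(.55,.77,.01):
    s=A[(A[:,0]>x0)&(A[:,0]<x0+.01)&(A[:,2]>.0095)]
    if len(s): print(round(x0,2),len(s),np.round([s[:,1].min(),s[:,1].max(),np.median(s[:,2])],4))
M=(im[:,:,0].astype(int)-im[:,:,2]>25);M[:, :330]=0;M[:,395:]=0;M[:130]=0;M[235:]=0
Q=W[M];Q=Q[abs(Q[:,2])<.008];print('mat',Q.min(0),Q.max(0),cv2.minAreaRect((Q[:,:2]*1000).astype(np.float32)))
E
```

```text
75.5 [ 0.1888  0.1923  0.3721 -0.607  -0.3968] [0.1923 0.1919 0.1911 0.1907 0.1899 0.1893]
76 [ 0.1852  0.188   0.3673 -0.6088 -0.3997] [0.1872 0.1869 0.1865 0.1864 0.1858 0.1855]
76.5 [ 0.1816  0.1837  0.3626 -0.6106 -0.4027] [0.1821 0.182  0.1819 0.1821 0.1818 0.1818]
77 [ 0.177   0.1792  0.3586 -0.6133 -0.4045] [0.177  0.1771 0.1772 0.1777 0.1777 0.178 ]
77.5 [ 0.1718  0.1746  0.3547 -0.6161 -0.4061] [0.1718 0.1721 0.1726 0.1733 0.1736 0.1745]
H 526 [ 0.64755174 -0.32105316  0.02149329] [ 0.5684052  -0.34056712  0.01750685] [ 0.78230979 -0.27304561  0.02947503]
fit [ 0.02428575 -0.34087856] -0.32581570811651966
0.55 2 [-0.3597 -0.3015  0.0107]
0.56 16 [-0.3545 -0.27    0.0181]
0.57 50 [-0.3604 -0.2887  0.0212]
0.58 48 [-0.3627 -0.305   0.0213]
0.59 41 [-0.3403 -0.2706  0.0213]
0.6 49 [-0.3413 -0.2817  0.0212]
0.61 49 [-0.3587 -0.2979  0.0207]
0.62 50 [-0.3565 -0.2874  0.0213]
0.63 45 [-0.3487 -0.2769  0.0207]
0.64 47 [-0.3463 -0.2985  0.0199]
0.65 56 [-0.3521 -0.2721  0.0208]
0.66 43 [-0.347  -0.2858  0.019 ]
0.67 51 [-0.3526 -0.3072  0.0152]
0.68 52 [-0.3503 -0.2784  0.0155]
0.69 49 [-0.3531 -0.2838  0.0154]
0.7 49 [-0.3399 -0.3071  0.0145]
0.71 53 [-0.3665 -0.3073  0.014 ]
0.72 50 [-0.3672 -0.3073  0.015 ]
0.73 50 [-0.3676 -0.2743  0.0145]
0.74 42 [-0.3679 -0.2744  0.015 ]
0.75 3 [-0.3653 -0.3042  0.0104]
0.76 1 [-0.2953 -0.2953  0.018 ]
mat [ 0.52147314 -0.36743109 -0.00162255] [ 0.75790671 -0.25894941  0.00797935] ((640.1486206054688, -312.6311340332031), (99.52137756347656, 236.71038818359375), 87.32345581054688)
```

Run:
```python
from h import *
delta((.65,-.325,.2,.028),(.65,-.325,.06,.028),(.65,-.325,.017,.028))
```

```text
now [ 0.2069 -0.5892  0.2019] yaw 0.338 tilt [-0.001  0.001 -1.   ]
[ 0.65  -0.325  0.2    0.028] -> [0.5056, -0.1025, 0.002] 0.31
[ 0.65  -0.325  0.06   0.028] -> [0.5056, -0.1023, 0.142] 0.31
[ 0.65  -0.325  0.017  0.028] -> [0.5056, -0.1022, 0.185] 0.31
```

Request:
jog_arm(
  moves=[
    [0.06,-0.012,0,0.05],
    [0.12,-0.024,0,0.1],
    [0.18,-0.036,0,0.15],
    [0.24,-0.049,0,0.2],
    [0.3,-0.061,0,0.25],
    [0.36,-0.073,0,0.31],
    [0.42,-0.085,0,0.31],
    [0.47,-0.095,0,0.31],
    [0.506,-0.102,0.02,0.31],
    [0.506,-0.102,0.06,0.31],
    [0.506,-0.102,0.1,0.31],
    [0.506,-0.102,0.12,0.31],
    [0.506,-0.102,0.12,0.31],
    [0.506,-0.102,0.12,0.31],
  ],
  hand=0.06,
  newtons=60,
)

```text
clock: 1.85
position: [0.6517, -0.3264, 0.0844]
ee_rot: [3.14, 0.043, 0.004]
force: [1.1, -0.2, 0.0]
width: 0.656
gripper_force: 0.0
```

Run:
```python
from h import *
im=shot('wrist','w1.png');W=cloud(im)
A=W.reshape(-1,3)
H=A[(A[:,2]>.0175)&(A[:,2]<.025)&(A[:,0]>.55)&(A[:,0]<.76)&(A[:,1]<-.29)&(A[:,1]>-.36)]
print(len(H),H.min(0),H.max(0),cv2.minAreaRect((H[:,:2]*1000).astype(np.float32)))
delta((.65,-.325,.017,.028))
```

```text
3184 [ 0.5827647  -0.33944563  0.01750464] [ 0.66657255 -0.30863828  0.02196465] ((624.6883544921875, -323.6341857910156), (83.47431945800781, 30.276681900024414), 0.9386904835700989)
now [ 0.6519 -0.3265  0.0847] yaw 0.027 tilt [ 0.003 -0.001 -1.   ]
[ 0.65  -0.325  0.017  0.028] -> [-0.002, -0.0016, 0.0677] -0.001
```

View pics/w1.png

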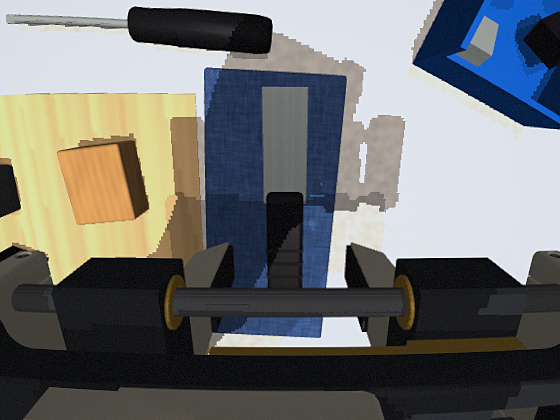

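The wrist view shows the handle between the jaws and centred, with its front end at (285,193). I descend and grip.

Request:
jog_arm(
  moves=[
    [-0.003,-0.002,0.02,0.01],
    [-0.003,-0.002,0.04,0.01],
    [-0.003,-0.002,0.06,0.01],
    [-0.003,-0.002,0.067,0.01],
    [-0.003,-0.002,0.067,0.01],
  ],
)

```text
clock: 2.52
position: [0.6474, -0.3238, 0.015]
ee_rot: [-3.141, -0.028, 0.001]
force: [0.3, 0.7, 0.4]
width: 0.656
gripper_force: 0.0
```

Request:
jog_arm(
  moves=[
    [0,0,0,0],
    [0,0,0,0],
    [0,0,0,0],
    [0,0,0,0],
    [0,0,0,0],
    [0,0,0,0],
    [0,0,-0.02,0],
    [0,0,-0.06,0],
    [0,0,-0.1,0],
    [0,0,-0.15,0],
    [0,0,-0.15,0],
    [0,0,-0.15,0],
  ],
  hand=0.0,
  newtons=60,
)

```text
clock: 4.03
position: [0.6477, -0.3239, 0.1666]
ee_rot: [3.141, 0.028, 0.001]
force: [0.5, -0.0, -0.3]
width: 0.001
gripper_force: 0.0
```

Run:
```python
from h import *
im=shot('wrist','w2.png');np.save('w2.npy',cloud(im))
c,s=np.cos(1.335),np.sin(1.335);u=np.array([c,s])
B=np.array([.5552,.1421])
def at(xb,z): q=B+u*xb; return (*q,z,1.335)
tip=.1
# tip 25 mm outside front face, blade z .0545
delta(at(-.086-.04-tip,.17),at(-.086-.04-tip,.0595),at(-.086+.03-tip,.0595))
```

```text
now [ 0.6472 -0.3236  0.1654] yaw 0.018 tilt [-0.001  0.    -1.   ]
[ 0.502 -0.078  0.17   1.335] -> [-0.1404, -0.2485, -0.0044] -1.317
[ 0.502 -0.078  0.06   1.335] -> [-0.1403, -0.2485, 0.1061] -1.317
[ 0.519 -0.01   0.06   1.335] -> [-0.1227, -0.3162, 0.1061] -1.317
```

View pics/w2.png

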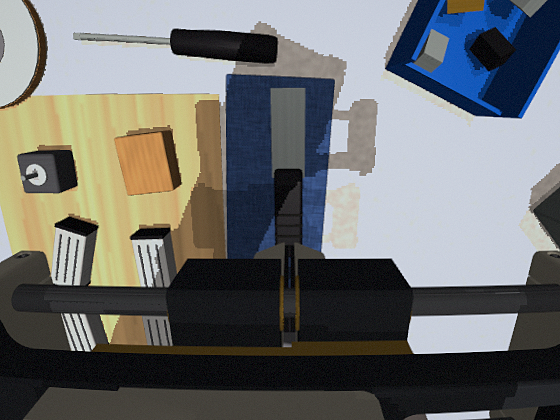

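The jaws closed empty. The tool is still on the mat, with the handle front at (288,170). Either the fingers need longer to close, or the grip slipped.

Run:
```python
from h import *
A=np.load('w2.npy').reshape(-1,3)
H=A[(A[:,2]>.0175)&(A[:,2]<.025)&(A[:,0]>.55)&(A[:,0]<.76)&(A[:,1]<-.29)&(A[:,1]>-.36)]
print(len(H),H.min(0),H.max(0),cv2.minAreaRect((H[:,:2]*1000).astype(np.float32)))
```

```text
1966 [ 0.58223691 -0.33893088  0.01750914] [ 0.66645882 -0.30911053  0.02197287] ((624.3240966796875, -323.79901123046875), (84.08333587646484, 29.50029182434082), 0.7417493462562561)
```

Request:
jog_arm(
  moves=[
    [0,0,0.02,0],
    [0,0,0.04,0],
    [0,0,0.06,0],
    [0,0,0.08,0],
    [0,0,0.08,0],
    [0,0,0.08,0],
  ],
  hand=0.06,
)

```text
clock: 4.82
position: [0.648, -0.3241, 0.0861]
ee_rot: [3.141, 0.028, 0.001]
force: [-0.2, -0.4, 0.4]
width: 0.607
gripper_force: 0.0
```

Request:
jog_arm(
  moves=[
    [0,0,0.02,0],
    [0,0,0.04,0],
    [0,0,0.06,0],
    [0,0,0.07,0],
    [0,0,0.07,0],
  ],
)

```text
clock: 5.45
position: [0.647, -0.3236, 0.0143]
ee_rot: [-3.141, -0.028, 0.003]
force: [0.8, 0.4, 0.5]
width: 0.654
gripper_force: 0.0
```

Request:
jog_arm(
  moves=[
    [0,0,0,0],
    [0,0,0,0],
    [0,0,0,0],
    [0,0,0,0],
    [0,0,0,0],
    [0,0,0,0],
    [0,0,0,0],
    [0,0,0,0],
    [0,0,0,0],
    [0,0,0,0],
  ],
  hand=0.02,
  newtons=60,
)

```text
clock: 6.7
position: [0.6477, -0.3239, 0.0156]
ee_rot: [3.141, 0.028, -0.0]
force: [-0.3, -0.8, 0.4]
width: 0.22
gripper_force: 0.0
```

Run:
```python
from h import *
a=shot('wrist');b=shot('scene')
c=cv2.resize(b['color'][190:300,140:260],None,fx=4.6,fy=4.6,interpolation=cv2.INTER_CUBIC)[:500,:,::-1]
w=cv2.resize(a['color'][100:420,180:400],None,fx=1.1,fy=1.5)[:500,:,::-1]
h=min(len(c),len(w));cv2.imwrite('pics/cmp.png',np.hstack([c[:h],w[:h]]))
print(arm.nose_length,h)
```

```text
0.011 480
```

View pics/cmp.png

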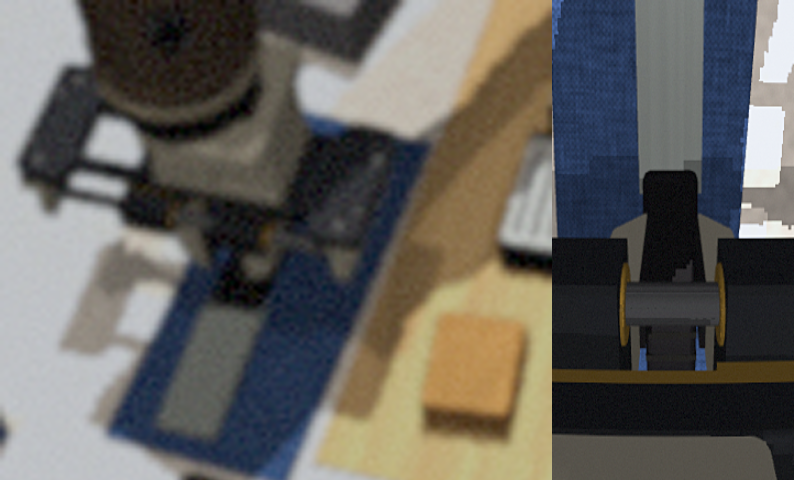

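Run:
```python
from h import *
im=shot('wrist');W=cloud(im);np.save('w3.npy',W)
for r in range(205,262,6):
    print(r,[(c,*np.round(W[r,c]*1000).astype(int)) for c in range(240,345,8)])
cv2.imwrite('pics/w3.png',cv2.resize(im['color'][180:360,200:360,::-1],None,fx=3.3,fy=3.3,interpolation=cv2.INTER_CUBIC))
```

```text
205 [(240, np.int64(668), np.int64(-293), np.int64(2)), (248, np.int64(668), np.int64(-298), np.int64(3)), (256, np.int64(668), np.int64(-303), np.int64(4)), (264, np.int64(671), np.int64(-309), np.int64(12)), (272, np.int64(671), np.int64(-313), np.int64(12)), (280, np.int64(671), np.int64(-318), np.int64(12)), (288, np.int64(672), np.int64(-323), np.int64(13)), (296, np.int64(671), np.int64(-328), np.int64(13)), (304, np.int64(672), np.int64(-332), np.int64(14)), (312, np.int64(671), np.int64(-337), np.int64(12)), (320, np.int64(669), np.int64(-343), np.int64(3)), (328, np.int64(669), np.int64(-348), np.int64(4)), (336, np.int64(669), np.int64(-353), np.int64(4)), (344, np.int64(669), np.int64(-358), np.int64(2))]
211 [(240, np.int64(664), np.int64(-293), np.int64(4)), (248, np.int64(664), np.int64(-298), np.int64(3)), (256, np.int64(664), np.int64(-303), np.int64(3)), (264, np.int64(667), np.int64(-309), np.int64(13)), (272, np.int64(667), np.int64(-313), np.int64(13)), (280, np.int64(667), np.int64(-318), np.int64(12)), (288, np.int64(668), np.int64(-323), np.int64(13)), (296, np
[... 5478 characters left out ...]
309), np.int64(111)), (248, np.int64(684), np.int64(-311), np.int64(110)), (256, np.int64(658), np.int64(-308), np.int64(59)), (264, np.int64(657), np.int64(-312), np.int64(56)), (272, np.int64(639), np.int64(-314), np.int64(20)), (280, np.int64(640), np.int64(-319), np.int64(20)), (288, np.int64(640), np.int64(-323), np.int64(20)), (296, np.int64(639), np.int64(-328), np.int64(19)), (304, np.int64(640), np.int64(-333), np.int64(20)), (312, np.int64(657), np.int64(-335), np.int64(56)), (320, np.int64(659), np.int64(-338), np.int64(59)), (328, np.int64(659), np.int64(-342), np.int64(59)), (336, np.int64(684), np.int64(-337), np.int64(110)), (344, np.int64(685), np.int64(-339), np.int64(111))]
```

View pics/w3.png

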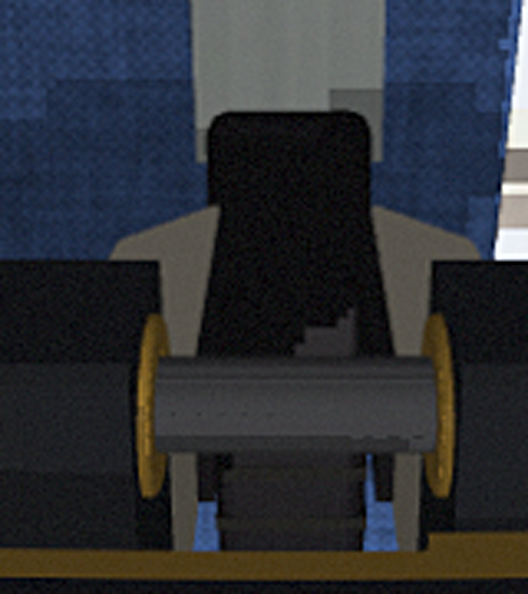

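The depth map shows the lowest visible finger parts at z ≈ 42 mm, about 36 mm above where the stated nose length puts them. I reopen the jaws and measure the real fingertips before going lower.

Request:
jog_arm(
  moves=[
    [0,0,0,0],
    [0,0,0,0],
    [0,0,0,0],
    [0,0,0,0],
    [0,0,0,0],
  ],
  hand=0.05,
)

```text
clock: 7.48
position: [0.6477, -0.3239, 0.0157]
ee_rot: [3.141, 0.028, 0.0]
force: [0.2, -0.1, -0.5]
width: 0.545
gripper_force: 0.0
```

Run:
```python
from h import *
im=shot('wrist');W=cloud(im)
print(pose()[0],arm.observe()['width'])
t=W.reshape(-1,3);m=(t[:,0]>.63)&(t[:,0]<.67)&(t[:,2]>.024)&(t[:,2]<.075)
q=t[m]
for z in range(24,75,4):
    s=q[(q[:,2]>z/1000)&(q[:,2]<=z/1000+.004)]
    if len(s): print(z,len(s),np.round(s.min(0),3),np.round(s.max(0),3))
s=cloud(shot('scene')).reshape(-1,3)
m=(s[:,0]>.63)&(s[:,0]<.67)&(s[:,1]>-.40)&(s[:,1]<-.25)&(s[:,2]>.012)&(s[:,2]<.09);q=s[m]
print('scene')
for z in range(12,88,4):
    k=q[(q[:,2]>z/1000)&(q[:,2]<=z/1000+.004)]
    if len(k): print(z,len(k),np.round(k.min(0),3),np.round(k.max(0),3))
```

```text
[ 0.64767242 -0.32390696  0.01563622] 0.5438395830538008
24 212 [ 0.642 -0.206  0.024] [ 0.67  -0.153  0.028]
28 3168 [ 0.642 -0.206  0.028] [ 0.67  -0.154  0.032]
36 20 [ 0.642 -0.353  0.039] [ 0.659 -0.295  0.04 ]
40 160 [ 0.639 -0.358  0.04 ] [ 0.66  -0.291  0.044]
44 233 [ 0.638 -0.36   0.044] [ 0.66  -0.287  0.048]
48 282 [ 0.638 -0.364  0.048] [ 0.66  -0.283  0.052]
52 331 [ 0.641 -0.365  0.052] [ 0.66  -0.282  0.056]
56 332 [ 0.643 -0.365  0.056] [ 0.66  -0.282  0.06 ]
60 355 [ 0.645 -0.365  0.06 ] [ 0.66  -0.282  0.064]
64 347 [ 0.648 -0.364  0.064] [ 0.66  -0.283  0.068]
68 353 [ 0.651 -0.363  0.068] [ 0.66  -0.284  0.072]
72 245 [ 0.652 -0.362  0.072] [ 0.66  -0.285  0.075]
scene
12 16 [ 0.65  -0.34   0.012] [ 0.669 -0.305  0.016]
16 61 [ 0.631 -0.338  0.016] [ 0.669 -0.308  0.02 ]
20 57 [ 0.634 -0.336  0.02 ] [ 0.667 -0.307  0.024]
24 11 [ 0.639 -0.331  0.024] [ 0.668 -0.312  0.026]
32 1 [ 0.657 -0.353  0.036] [ 0.657 -0.353  0.036]
40 6 [ 0.642 -0.357  0.04 ] [ 0.659 -0.294  0.044]
44 11 [ 0.639 -0.353  0.044] [ 0.659 -0.29   0.047]
48 9 [ 0.657 -0.361  0.049] [ 0.662 -0.287  0.052]
52 14 [ 0.648 -0.363  0.052] [ 0.661 -0.282  0.056]
56 11 [ 0.645 -0.354  0.056] [ 0.66  -0.281  0.06 ]
60 13 [ 0.651 -0.36   0.06 ] [ 0.661 -0.282  0.064]
64 7 [ 0.658 -0.363  0.064] [ 0.66  -0.282  0.068]
68 10 [ 0.652 -0.359  0.068] [ 0.662 -0.281  0.071]
72 7 [ 0.641 -0.362  0.072] [ 0.659 -0.348  0.076]
76 5 [ 0.644 -0.359  0.077] [ 0.66  -0.348  0.078]
80 2 [ 0.66  -0.36   0.081] [ 0.661 -0.352  0.081]
84 5 [ 0.644 -0.351  0.084] [ 0.652 -0.348  0.087]
```

Both cameras agree. The fingertips are 24 mm above the reported TCP rather than 11 mm below it, so the reported TCP z is about 35 mm low. I correct for it and descend carefully.

Request:
jog_arm(
  moves=[
    [0,0,0.01,0],
    [0,0,0.02,0],
    [0,0,0.026,0],
    [0,0,0.03,0],
    [0,0,0.032,0],
    [0,0,0.032,0],
  ],
)

```text
clock: 8.32
position: [0.6477, -0.3239, -0.0163]
ee_rot: [3.141, 0.028, 0.0]
force: [0.1, 0.6, -0.3]
width: 0.546
gripper_force: 0.0
```

Request:
jog_arm(
  moves=[
    [0,0,0,0],
    [0,0,0,0],
    [0,0,0,0],
    [0,0,0,0],
    [0,0,0,0],
    [0,0,0,0],
    [0,0,0,0],
    [0,0,0,0],
  ],
  hand=0.0,
  newtons=60,
)

```text
clock: 9.32
position: [0.6478, -0.324, -0.0161]
ee_rot: [3.141, 0.028, 0.0]
force: [-0.6, -0.2, 3.9]
width: 0.32
gripper_force: 62.5
```

Request:
jog_arm(
  moves=[
    [0,0,-0.02,0],
    [0,0,-0.05,0],
    [0,0,-0.09,0],
    [0,0,-0.13,0],
    [0,0,-0.15,0],
    [0,0,-0.15,0],
    [0,0,-0.15,0],
  ],
)

```text
clock: 10.2
position: [0.647, -0.3236, 0.1328]
ee_rot: [-3.141, -0.028, 0.002]
force: [0.1, 0.2, -1.6]
width: 0.319
gripper_force: 62.5
```

```bash
cat >> h.py <<'E'
BY=1.335;BU=np.array([np.cos(BY),np.sin(BY)]);BV=np.array([-BU[1],BU[0]]);BC=np.array([.5552,.1421])
def at(xb,yb,zr,yaw=BY): q=BC+BU*xb+BV*yb; return (*q,zr,yaw)
E
python3 - <<'E'
from h import *
print(arm.observe()['width'],arm.observe()['gripper_force'])
delta(at(-.086-.04-.1,0,.13),at(-.086-.04-.1,0,.027))
E
```

```text
0.3188732387555183 62.50802133232355
now [ 0.647  -0.3236  0.1328] yaw 0.018 tilt [-0.001  0.    -1.   ]
[ 0.502 -0.078  0.13   1.335] -> [-0.1402, -0.2485, 0.0031] -1.317
[ 0.502 -0.078  0.027  1.335] -> [-0.1401, -0.2484, 0.1061] -1.317
```

Request:
jog_arm(
  moves=[
    [-0.014,-0.025,0,-0.13],
    [-0.03,-0.05,0,-0.27],
    [-0.044,-0.075,0,-0.4],
    [-0.06,-0.1,0,-0.54],
    [-0.074,-0.13,0,-0.67],
    [-0.09,-0.16,0,-0.8],
    [-0.105,-0.19,0,-0.93],
    [-0.12,-0.215,0,-1.06],
    [-0.13,-0.235,0,-1.19],
    [-0.14,-0.248,0,-1.317],
    [-0.14,-0.248,0.01,-1.317],
    [-0.14,-0.248,0.03,-1.317],
    [-0.14,-0.248,0.06,-1.317],
    [-0.14,-0.248,0.09,-1.317],
    [-0.14,-0.248,0.106,-1.317],
    [-0.14,-0.248,0.106,-1.317],
    [-0.14,-0.248,0.106,-1.317],
  ],
)

```text
clock: 12.32
position: [0.504, -0.0785, 0.0282]
ee_rot: [2.468, 1.943, 0.001]
force: [-0.4, -0.2, -0.5]
width: 0.319
gripper_force: 60.8
```

Run:
```python
from h import *
im=shot('wrist','w4.png');W=cloud(im)
o=arm.observe();print(o['width'],o['force'])
# blade / box in box frame
q=W.reshape(-1,3);b=np.c_[(q[:,:2]-BC)@BU,(q[:,:2]-BC)@BV,q[:,2]]
m=(b[:,2]>.045)&(b[:,2]<.064)&(b[:,0]<-.09)&(b[:,0]>-.21)&(abs(b[:,1])<.03)
s=b[m];print('blade',len(s));
for x in np.arange(-.2,-.09,.01):
    k=s[(s[:,0]>x)&(s[:,0]<x+.01)]
    if len(k)>5:print(round(x,2),len(k),np.round([k[:,1].min(),k[:,1].max(),np.median(k[:,2])],4))
t=b[(b[:,2]>.064)&(b[:,2]<.075)&(b[:,0]>-.1)];print('cover',np.round(np.percentile(t,[.5,99.5],axis=0),4),np.median(t[:,2]))
delta(at(-.086-.04-.1,0,.027))
```

```text
0.31863999781774244 [-1.09230529  0.23357884 -1.63722693]
blade 12979
-0.2 1336 [-0.019   0.015   0.0576]
-0.19 1418 [-0.019   0.0151  0.0576]
-0.18 1488 [-0.0187  0.0151  0.0576]
-0.17 1534 [-0.0185  0.015   0.0577]
-0.16 1667 [-0.0186  0.0152  0.0577]
-0.15 1725 [-0.0188  0.0152  0.0577]
-0.14 1810 [-0.0188  0.0154  0.0578]
-0.13 494 [-0.0188  0.0152  0.0578]Traceback (most recent call last):
  File "<stdin>", line 11, in <module>
    return _quantile_unchecked(
        a, q, axis, out, overwrite_input, method, keepdims, weights)
    return _ureduce(a,
                    func=_quantile_ureduce_func,
    ...<5 lines>...
                    overwrite_input=overwrite_input,
                    method=method)
    r = func(a, **kwargs)
    result = _quantile(arr,
                       quantiles=q,
    ...<2 lines>...
                       out=out,
                       weights=wgt)
    slices_having_nans = np.isnan(arr[-1, ...])
                                  ~~~^^^^^^^^^
IndexError: index -1 is out of bounds for axis 0 with size 0
```

View pics/w4.png

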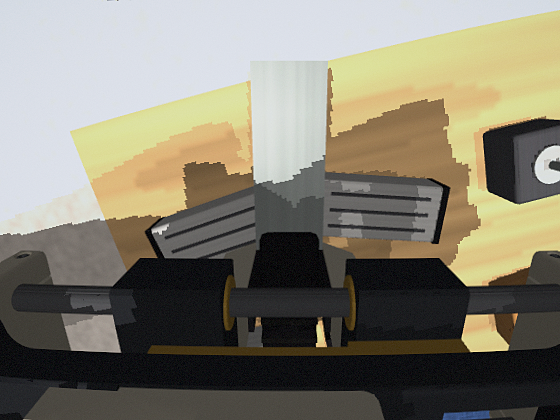

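The blade is level and straight at 57.7 mm (top face) and centred on the notch. I insert it 30 mm.

Request:
jog_arm(
  moves=[
    [0,-0.0015,0.0015,0],
    [0.015,-0.0015,0.0015,0],
    [0.03,-0.0015,0.0015,0],
    [0.04,-0.0015,0.0015,0],
    [0.05,-0.0015,0.0015,0],
    [0.06,-0.0015,0.0015,0],
    [0.068,-0.0015,0.0015,0],
    [0.071,-0.0015,0.0015,0],
    [0.071,-0.0015,0.0015,0],
  ],
)

```text
clock: 13.5
position: [0.5184, -0.009, 0.0261]
ee_rot: [2.467, 1.944, -0.0]
force: [-0.6, -0.1, -1.1]
width: 0.317
gripper_force: 60.8
```

Run:
```python
from h import *
o=arm.observe();print(o['width'],o['force'],o['ft_torque'])
z0=pose()[0][2]
p,R=pose();xb=(p[:2]-BC)@BU;print(xb)
# arc: tip radius r from hinge; contact gap ~ .0035 to underside
tip=xb+.1;r=.086-tip;print('tip',tip,r)
for th in np.arange(0,1.75,.1):
    print(round(th,1),np.round([r*(1-np.cos(th)),-(.0035+r*np.sin(th))],3).tolist())
```

```text
0.3171684489045057 [-0.61884201 -0.12256041 -1.1488777 ] [-0.05262321 -0.11940544 -0.0248413 ]
-0.15554804426640312
tip -0.05554804426640311 0.1415480442664031
0.0 [0.0, -0.004]
0.1 [0.001, -0.018]
0.2 [0.003, -0.032]
0.3 [0.006, -0.045]
0.4 [0.011, -0.059]
0.5 [0.017, -0.071]
0.6 [0.025, -0.083]
0.7 [0.033, -0.095]
0.8 [0.043, -0.105]
0.9 [0.054, -0.114]
1.0 [0.065, -0.123]
1.1 [0.077, -0.13]
1.2 [0.09, -0.135]
1.3 [0.104, -0.14]
1.4 [0.117, -0.143]
1.5 [0.132, -0.145]
1.6 [0.146, -0.145]
1.7 [0.16, -0.144]
```

Request:
jog_arm(
  moves=[
    [0,0,-0.004,0],
    [0,0,-0.008,0],
    [0,0,-0.013,0],
    [0.001,0,-0.018,0],
    [0.002,0,-0.025,0],
    [0.003,0,-0.032,0],
    [0.005,0,-0.039,0],
    [0.006,0,-0.045,0],
    [0.008,0,-0.052,0],
    [0.011,0,-0.059,0],
    [0.011,0,-0.059,0],
  ],
)

```text
clock: 14.88
position: [0.5215, 0.0023, 0.0858]
ee_rot: [2.467, 1.945, 0.002]
force: [-0.6, -0.7, -2.1]
width: 0.318
gripper_force: 60.9
```

```bash
cat >> h.py <<'E'
def cover():
    W=cloud(shot('top')).reshape(-1,3);b=np.c_[(W[:,:2]-BC)@BU,(W[:,:2]-BC)@BV,W[:,2]]
    s=b[(b[:,0]>-.12)&(b[:,0]<.2)&(b[:,1]>-.1)&(b[:,1]<-.05)&(b[:,2]>.05)]
    k=s[s[:,0]<.07];print('cover pts',len(k), 'front',k[k[:,0].argmin()] if len(k) else None,'top',s[s[:,2].argmax()])
    if len(k)>20:
        f=np.polyfit(k[:,0],k[:,2],1);print('angle',-np.arctan(f[0]))
    return b
E
python3 - <<'E'
from h import *
o=arm.observe();print(o['width'],o['force'],o['ft_torque'],o['gripper_force'])
cover()
W=cloud(shot('wrist'));q=W.reshape(-1,3);b=np.c_[(q[:,:2]-BC)@BU,(q[:,:2]-BC)@BV,q[:,2]]
s=b[(b[:,2]>.07)&(b[:,2]<.14)&(b[:,0]>-.14)&(b[:,0]<-.03)&(abs(b[:,1])<.014)]
for x in np.arange(-.14,-.03,.01):
    k=s[(s[:,0]>x)&(s[:,0]<x+.01)]
    if len(k)>5:print(round(x,2),len(k),np.median(k[:,2]))
E
```

```text
0.3177121621988494 [-0.57027328 -0.66425609 -2.08756316] [-0.10733366  0.0372276   0.02855964] 60.936783738434315
cover pts 892 front [-0.11872999 -0.09494974  0.22052245] top [-0.11872999 -0.09494974  0.22052245]
angle 0.391179212491224
-0.14 1033 0.12115587327443125
-0.13 1314 0.11785782951069951
-0.12 1107 0.1147586189346663
-0.11 1128 0.11470039222014523
-0.1 1213 0.11468816497783933
-0.09 1275 0.11470305831041477
-0.08 1336 0.11464017101368379
-0.07 1645 0.13105144633512553
-0.06 1719 0.1278953881674884
-0.05 1627 0.12336349815407101
-0.04 1567 0.11919325896065547
```

Cover at about 0.39 rad, with the blade still level. I continue along the arc.

Request:
jog_arm(
  moves=[
    [0.006,0,-0.012,0],
    [0.014,0,-0.024,0],
    [0.022,0,-0.036,0],
    [0.032,0,-0.046,0],
    [0.043,0,-0.055,0],
    [0.054,0,-0.064,0],
    [0.066,0,-0.071,0],
    [0.079,0,-0.076,0],
    [0.093,0,-0.081,0],
    [0.106,0,-0.084,0],
    [0.121,0,-0.086,0],
    [0.135,0,-0.086,0],
    [0.15,0,-0.085,0],
    [0.16,0,-0.084,0],
    [0.16,0,-0.084,0],
  ],
)

```text
clock: 16.85
position: [0.5583, 0.1586, 0.1688]
ee_rot: [-2.465, -1.946, -0.0]
force: [0.4, -0.5, -1.3]
width: 0.316
gripper_force: 60.8
```

Run:
```python
from h import *
o=arm.observe();print(o['width'],o['force'],o['ft_torque'],o['gripper_force'])
im=shot('scene','s2.png');W=cloud(im).reshape(-1,3)
b=np.c_[(W[:,:2]-BC)@BU,(W[:,:2]-BC)@BV,W[:,2]]
for z in np.arange(.08,.24,.02):
    k=b[(b[:,2]>z)&(b[:,2]<z+.02)&(abs(b[:,1])<.1)&(b[:,0]>.08)&(b[:,0]<.25)]
    if len(k): print(round(z,2),len(k),np.median(k[:,0]))
```

```text
0.3157512535626398 [ 0.40251039 -0.46724739 -1.25062175] [-0.00898402 -0.06682253  0.00754465] 60.849214754998684
0.08 100 0.09637232953780903
0.1 102 0.10066131025761446
0.12 109 0.10505578697323482
0.14 107 0.10924341194278626
0.16 113 0.11347411138246973
0.18 256 0.11573069015448181
0.2 252 0.1202714196670712
0.22 334 0.12836216759819874
```

View pics/s2.png

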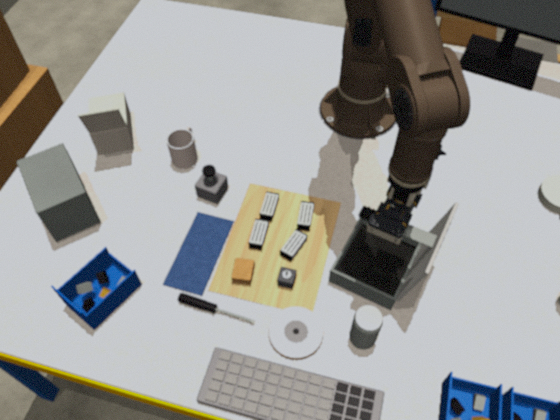

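The cover stands at about 1.78 rad, behind the box at (435,240) in the picture. I return the pry tool to the mat.

Request:
jog_arm(
  moves=[
    [-0.04,0,-0.005,0],
    [-0.1,0,-0.005,0],
    [-0.16,0,-0.005,0],
    [-0.22,0,0.0,0],
    [-0.25,0,0.0,0],
    [-0.25,0,0.0,0],
    [-0.25,0,0.0,0],
  ],
)

```text
clock: 17.77
position: [0.5001, -0.0852, 0.1693]
ee_rot: [-2.467, -1.944, -0.001]
force: [0.6, 0.4, 0.1]
width: 0.317
gripper_force: 60.8
```

Run:
```python
from h import *
o=arm.observe();print(o['width'],o['force'])
delta((.644,-.318,.15,.02),(.644,-.318,-.0145,.02))
```

```text
0.31702382972975157 [0.573671   0.43391018 0.05713943]
now [ 0.5001 -0.0852  0.1693] yaw 1.335 tilt [ 0.001  0.001 -1.   ]
[ 0.644 -0.318  0.15   0.02 ] -> [-0.1927, 0.1943, 0.0192] 1.315
[ 0.644 -0.318 -0.014  0.02 ] -> [-0.1929, 0.1942, 0.1837] 1.315
```

Request:
jog_arm(
  moves=[
    [-0.02,0.02,0,0.13],
    [-0.04,0.04,0,0.27],
    [-0.06,0.06,0,0.4],
    [-0.08,0.08,0,0.54],
    [-0.1,0.1,0,0.67],
    [-0.12,0.12,0,0.8],
    [-0.14,0.14,0,0.93],
    [-0.16,0.16,0,1.06],
    [-0.18,0.18,0,1.19],
    [-0.193,0.194,0,1.315],
    [-0.193,0.194,0.02,1.315],
    [-0.193,0.194,0.06,1.315],
    [-0.193,0.194,0.1,1.315],
    [-0.193,0.194,0.14,1.315],
    [-0.193,0.194,0.165,1.315],
    [-0.193,0.194,0.177,1.315],
    [-0.193,0.194,0.182,1.315],
    [-0.193,0.194,0.185,1.315],
    [-0.193,0.194,0.185,1.315],
  ],
)

```text
clock: 20.15
position: [0.6441, -0.319, -0.015]
ee_rot: [3.141, 0.031, 0.002]
force: [-0.6, -0.3, -0.9]
width: 0.318
gripper_force: 60.8
```

Request:
jog_arm(
  moves=[
    [0,0,0,0],
    [0,0,0,0],
    [0,0,0,0],
    [0,0,0,0],
    [0,0,-0.02,0],
    [0,0,-0.06,0],
    [0,0,-0.12,0],
    [0,0,-0.16,0],
    [0,0,-0.16,0],
    [0,0,-0.16,0],
  ],
  hand=0.06,
  newtons=40,
)

```text
clock: 21.4
position: [0.6433, -0.3188, 0.1447]
ee_rot: [3.141, 0.031, 0.001]
force: [-1.0, -0.2, 0.2]
width: 0.649
gripper_force: 0.0
```

```bash
cat >> h.py <<'E'
MT=(640.1e-3,-.3135)
def bench():
    im=shot('wrist');return
def mods(W=None):
    "modules on the bench by height in top view (x .36-.62,y -.26..0)"
    if W is None: W=cloud(shot('top'))
    m=((W[...,2]>.018)&(W[...,2]<.035)&(W[...,0]>.38)&(W[...,0]<.625)&(W[...,1]>-.26)&(W[...,1]<.01)).astype(np.uint8)
    n,l,st,_=cv2.connectedComponentsWithStats(m)
    for i in range(1,n):
        if st[i,4]<100: continue
        q=W[l==i];c,s,a=cv2.minAreaRect((q[:,:2]*1000).astype(np.float32))
        if s[0]<s[1]: a-=90
        print('module',np.round(c,1),np.round(s,1),'long-axis yaw',round(np.radians(a),3))
E
python3 - <<'E'
from h import *
W=cloud(shot('top'));mods(W)
A=W.reshape(-1,3)
H=A[(A[:,2]>.0175)&(A[:,2]<.026)&(A[:,0]>.54)&(A[:,0]<.72)&(A[:,1]<-.28)&(A[:,1]>-.35)]
print('handle',len(H),H.mean(0),H.max(0))
print(arm.observe()['width'])
E
```

```text
module [562.2 -75.5] [36.1 81. ] long-axis yaw -0.301
module [ 553.3 -174.3] [80.6 35.9] long-axis yaw 0.052
module [462.3 -67.7] [80.9 36. ] long-axis yaw 0.1
module [ 456.9 -172.3] [80.9 35.9] long-axis yaw 0.036
handle 217 [ 0.60699762 -0.31973924  0.02144885] [ 0.64014702 -0.3071392   0.02598638]
0.6537425346957854
```

Run:
```python
from h import *
delta((.457,-.172,.12,.036),(.457,-.172,-.018,.036))
```

```text
now [ 0.6428 -0.3186  0.1437] yaw 0.02 tilt [-0.001  0.    -1.   ]
[ 0.457 -0.172  0.12   0.036] -> [-0.1829, -0.1502, 0.024] -0.016
[ 0.457 -0.172 -0.018  0.036] -> [-0.1827, -0.1501, 0.162] -0.016
```

Request:
jog_arm(
  moves=[
    [-0.04,-0.03,0,-0.016],
    [-0.08,-0.06,0,-0.016],
    [-0.12,-0.1,0,-0.016],
    [-0.16,-0.13,0,-0.016],
    [-0.183,-0.15,0.01,-0.016],
    [-0.183,-0.15,0.04,-0.016],
    [-0.183,-0.15,0.08,-0.016],
    [-0.183,-0.15,0.12,-0.016],
    [-0.183,-0.15,0.15,-0.016],
    [-0.183,-0.15,0.162,-0.016],
    [-0.183,-0.15,0.162,-0.016],
  ],
)

```text
clock: 22.82
position: [0.4568, -0.1723, -0.0185]
ee_rot: [-3.141, -0.056, 0.003]
force: [-0.0, 1.3, 0.3]
width: 0.653
gripper_force: 0.0
```

Request:
jog_arm(
  moves=[
    [0,0,0,0],
    [0,0,0,0],
    [0,0,0,0],
    [0,0,0,0],
    [0,0,0,0],
    [0,0,0,0],
    [0,0,-0.02,0],
    [0,0,-0.06,0],
    [0,0,-0.11,0],
    [0,0,-0.14,0],
    [0,0,-0.14,0],
  ],
  hand=0.0,
  newtons=40,
)

```text
clock: 24.2
position: [0.4591, -0.173, 0.1244]
ee_rot: [3.14, 0.056, 0.007]
force: [0.8, 0.6, -2.0]
width: 0.392
gripper_force: 40.0
```

Run:
```python
from h import *
delta(at(.036,.045,.12),at(.036,.045,-.0115))
```

```text
now [ 0.4591 -0.173   0.1244] yaw 0.036 tilt [ 0.005 -0.001 -1.   ]
[0.52  0.188 0.12  1.335] -> [0.0736, -0.3582, 0.0042] -1.299
[ 0.52   0.188 -0.012  1.335] -> [0.0729, -0.3585, 0.1357] -1.299
```

Request:
jog_arm(
  moves=[
    [0.01,-0.03,0,-0.15],
    [0.02,-0.06,0,-0.3],
    [0.03,-0.09,0,-0.45],
    [0.035,-0.12,0,-0.6],
    [0.04,-0.15,0,-0.75],
    [0.045,-0.18,0,-0.9],
    [0.05,-0.21,0,-1.05],
    [0.055,-0.25,0,-1.18],
    [0.06,-0.29,0,-1.299],
    [0.066,-0.33,0,-1.299],
    [0.073,-0.358,0,-1.299],
    [0.073,-0.358,0.03,-1.299],
    [0.073,-0.358,0.07,-1.299],
    [0.073,-0.358,0.11,-1.299],
    [0.073,-0.358,0.125,-1.299],
    [0.073,-0.358,0.132,-1.299],
    [0.073,-0.358,0.132,-1.299],
  ],
)

```text
clock: 26.32
position: [0.5181, 0.1881, -0.0094]
ee_rot: [2.467, 1.944, 0.001]
force: [0.0, -0.2, -1.6]
width: 0.389
gripper_force: 40.0
```

Request:
jog_arm(
  moves=[
    [0.0015,0,0,0],
    [0.003,0,0,0],
    [0.003,0,0.001,0],
    [0.003,0,0.002,0],
    [0.003,0,0.002,0],
  ],
)

```text
clock: 26.95
position: [0.5187, 0.1909, -0.0111]
ee_rot: [2.467, 1.944, 0.001]
force: [-2.3, -1.1, 8.9]
width: 0.391
gripper_force: 40.0
```

Request:
jog_arm(
  moves=[
    [0,0,0,0],
    [0,0,0,0],
    [0,0,0,0],
    [0,0,-0.02,0],
    [0,0,-0.06,0],
    [0,0,-0.11,0],
    [0,0,-0.13,0],
    [-0.06,0,-0.13,0],
    [-0.12,0,-0.13,0],
    [-0.18,0,-0.13,0],
    [-0.24,0,-0.13,0],
    [-0.24,0,-0.13,0],
  ],
  hand=0.045,
)

```text
clock: 28.45
position: [0.4606, -0.0479, 0.1179]
ee_rot: [2.475, 1.934, -0.004]
force: [-0.8, 0.1, -0.8]
width: 0.491
gripper_force: 0.0
```

```bash
cat >> h.py <<'E'
def inbox(W):
    b=np.concatenate([(W[...,:2]-BC)@BU[:,None],(W[...,:2]-BC)@BV[:,None],W[...,2:]],-1)
    m=((b[...,2]>.025)&(b[...,2]<.04)&(abs(b[...,0])<.0805)&(abs(b[...,1])<.0985)).astype(np.uint8)
    m=cv2.morphologyEx(m,cv2.MORPH_OPEN,np.ones((3,3),np.uint8))
    n,l,st,_=cv2.connectedComponentsWithStats(m)
    for i in range(1,n):
        if st[i,4]<40: continue
        q=b[l==i];c,s,a=cv2.minAreaRect((q[:,:2]*1000).astype(np.float32))
        print('in box',np.round(c,1),np.round(s,1),round(a,1),'x',np.round([q[:,0].min(),q[:,0].max()],4),'z',round(float(np.median(q[:,2])),4))
E
python3 - <<'E'
from h import *
W=cloud(shot('top'));inbox(W);mods(W)
delta((.4623,-.0677,.06,.1),(.4623,-.0677,-.018,.1))
E
```

```text
in box [33.4 44.7] [81.4 36.1] 0.2 x [-0.0073  0.0741] z 0.0324
module [583.8 -82.2] [35.8 35.5] long-axis yaw 1.263
module [ 553.7 -174.3] [81.2 36. ] long-axis yaw 0.05
now [ 0.4617 -0.0448  0.1181] yaw 1.33 tilt [-0.    -0.001 -1.   ]
[ 0.462 -0.068  0.06   0.1  ] -> [-0.022, 0.0061, 0.0581] 1.23
[ 0.462 -0.068 -0.018  0.1  ] -> [-0.022, 0.0061, 0.1361] 1.23
```

Module 4 is in the box at x = 33.4 mm, and it needs a nudge of about 5 mm back later. Module 3 next.

Request:
jog_arm(
  moves=[
    [-0.004,0.001,0,0.15],
    [-0.008,0.002,0,0.3],
    [-0.012,0.003,0,0.45],
    [-0.016,0.004,0,0.6],
    [-0.02,0.006,0,0.75],
    [-0.022,0.006,0,0.9],
    [-0.022,0.006,0,1.05],
    [-0.022,0.006,0,1.2],
    [-0.022,0.006,0.02,1.23],
    [-0.022,0.006,0.05,1.23],
    [-0.022,0.006,0.058,1.23],
    [-0.022,0.006,0.058,1.23],
  ],
  hand=0.06,
)

```text
clock: 30.0
position: [0.463, -0.0644, 0.06]
ee_rot: [-3.137, -0.167, 0.001]
force: [-0.5, -0.5, 0.2]
width: 0.655
gripper_force: 0.0
```

Run:
```python
from h import *
W=cloud(shot('wrist'));m=(W[...,2]>.02)&(W[...,2]<.032)&(abs(W[...,0]-.462)<.06)&(abs(W[...,1]+.068)<.04)
q=W[m];print(len(q),q.min(0),q.max(0),cv2.minAreaRect((q[:,:2]*1000).astype(np.float32)))
W=cloud(shot('scene'));mods(W)
delta((.4623,-.0677,-.018,.1))
```

```text
2970 [ 0.42794422 -0.07880796  0.02001786] [ 0.52195245 -0.02800828  0.02775663] ((478.865478515625, -41.78339385986328), (44.453792572021484, 104.12614440917969), 71.81078338623047)
module [469.3 -27. ] [85.7 36.4] long-axis yaw 0.089
module [ 553.1 -171.1] [87.2 36.8] long-axis yaw 0.059
module [560.9 -72. ] [38.5 87.5] long-axis yaw -0.272
now [ 0.4637 -0.0649  0.0609] yaw 0.105 tilt [ 0.001  0.    -1.   ]
[ 0.462 -0.068 -0.018  0.1  ] -> [-0.0018, 0.0026, 0.0789] 0.005
```

Module 3 was knocked aside to about y = -0.03. I re-measure it.

Run:
```python
from h import *
W=cloud(shot('wrist'));m=(W[...,2]>.024)&(W[...,2]<.032)&(abs(W[...,0]-.467)<.055)&(W[...,1]>-.07)&(W[...,1]<.02)
q=W[m];print(len(q),q.min(0),q.max(0),cv2.minAreaRect((q[:,:2]*1000).astype(np.float32)))
W=cloud(shot('top'));m=(W[...,2]>.02)&(W[...,2]<.032)&(abs(W[...,0]-.467)<.055)&(W[...,1]>-.07)&(W[...,1]<.02)
q=W[m];print(len(q),q.min(0),q.max(0),cv2.minAreaRect((q[:,:2]*1000).astype(np.float32)))
delta((.470,-.0305,.05,.089))
```

```text
5153 [ 0.4268764  -0.0699975   0.02400647] [ 0.52197184 -0.00627739  0.02866321] ((474.08642578125, -41.56991958618164), (91.76715087890625, 64.91541290283203), 4.955877304077148)Traceback (most recent call last):
  File "<stdin>", line 5, in <module>
    return umr_minimum(a, axis, None, out, keepdims, initial, where)
ValueError: zero-size array to reduction operation minimum which has no identity
```

Run:
```python
from h import *
W=cloud(shot('wrist'));m=((W[...,2]>.0235)&(W[...,2]<.032)&(W[...,0]>.38)&(W[...,0]<.6)&(W[...,1]>-.14)&(W[...,1]<.03)).astype(np.uint8)
n,l,st,_=cv2.connectedComponentsWithStats(m)
for i in range(1,n):
    if st[i,4]>200:
        q=W[l==i];print(st[i],np.round(q.min(0),4),np.round(q.max(0),4),cv2.minAreaRect((q[:,:2]*1000).astype(np.float32)))
delta((.470,-.0305,.06,.089))
```

```text
[ 267   13  104  139 7344] [ 0.5169 -0.1015  0.0235] [ 0.6    -0.0438  0.0283] ((561.1123046875, -72.49842834472656), (36.678810119628906, 81.54205322265625), 72.2742919921875)
[ 208  154   55  112 5203] [ 0.4269 -0.0486  0.0235] [ 0.5099 -0.006   0.0285] ((467.90411376953125, -27.270824432373047), (81.8431167602539, 36.517765045166016), 4.599822044372559)
now [ 0.4636 -0.0653  0.0609] yaw 0.105 tilt [ 0.001 -0.    -1.   ]
[ 0.47  -0.03   0.06   0.089] -> [0.01, -0.0339, 0.0009] 0.016
```

The wrist and scene cameras agree on y, and the top camera reads about 3 mm low there. I account for that in `at()`.

```bash
cat >> h.py <<'E'
OFF=np.array([-.001,.003])   # top camera -> robot
def at(xb,yb,zr,yaw=BY): q=BC+OFF+BU*xb+BV*yb; return (*q,zr,yaw)
E
python3 - <<'E'
from h import *
delta((.468,-.0273,-.018,.085))
E
```

```text
now [ 0.4636 -0.0653  0.0609] yaw 0.105 tilt [ 0.001 -0.    -1.   ]
[ 0.468 -0.027 -0.018  0.085] -> [0.0082, -0.0373, 0.0789] 0.02
```

Request:
jog_arm(
  moves=[
    [0.004,-0.018,0,0.02],
    [0.008,-0.037,0,0.02],
    [0.008,-0.037,0.02,0.02],
    [0.008,-0.037,0.05,0.02],
    [0.008,-0.037,0.07,0.02],
    [0.008,-0.037,0.079,0.02],
    [0.008,-0.037,0.079,0.02],
  ],
)

```text
clock: 31.12
position: [0.467, -0.0277, -0.0188]
ee_rot: [3.139, 0.133, -0.0]
force: [-1.3, -0.3, -0.3]
width: 0.652
gripper_force: 0.0
```

Request:
jog_arm(
  moves=[
    [0,0,0,0],
    [0,0,0,0],
    [0,0,0,0],
    [0,0,0,0],
    [0,0,0,0],
    [0,0,0,0],
    [0,0,-0.02,0],
    [0,0,-0.06,0],
    [0,0,-0.11,0],
    [0,0,-0.14,0],
    [0,0,-0.14,0],
  ],
  hand=0.0,
)

```text
clock: 32.5
position: [0.4686, -0.0277, 0.1232]
ee_rot: [3.139, 0.133, 0.007]
force: [-0.3, -0.6, -1.7]
width: 0.387
gripper_force: 40.0
```

Run:
```python
from h import *
delta(at(.036,-.045,.12),at(.036,-.045,-.0095))
```

```text
now [ 0.4686 -0.0277  0.1232] yaw 0.085 tilt [ 0.005 -0.    -1.   ]
[0.606 0.17  0.12  1.335] -> [0.1539, -0.185, 0.0038] -1.25
[ 0.606  0.17  -0.01   1.335] -> [0.1534, -0.185, 0.1333] -1.25
```

Request:
jog_arm(
  moves=[
    [0.015,-0.01,0,-0.15],
    [0.03,-0.02,0,-0.3],
    [0.045,-0.03,0,-0.45],
    [0.06,-0.045,0,-0.6],
    [0.075,-0.06,0,-0.75],
    [0.09,-0.08,0,-0.9],
    [0.105,-0.1,0,-1.05],
    [0.12,-0.13,0,-1.18],
    [0.135,-0.15,0,-1.25],
    [0.153,-0.185,0,-1.25],
    [0.153,-0.185,0,-1.25],
    [0.153,-0.185,0.03,-1.25],
    [0.153,-0.185,0.07,-1.25],
    [0.153,-0.185,0.11,-1.25],
    [0.153,-0.185,0.125,-1.25],
    [0.153,-0.185,0.131,-1.25],
    [0.153,-0.185,0.131,-1.25],
  ],
)

```text
clock: 34.62
position: [0.6043, 0.1697, -0.0092]
ee_rot: [2.468, 1.944, 0.001]
force: [-0.6, -0.0, -1.1]
width: 0.389
gripper_force: 40.0
```

Request:
jog_arm(
  moves=[
    [0.0015,0,0,0],
    [0.003,0,0,0],
    [0.0035,0,0.001,0],
    [0.0035,0,0.0025,0],
    [0.0035,0,0.0025,0],
  ],
)

```text
clock: 35.25
position: [0.6048, 0.1731, -0.0123]
ee_rot: [2.468, 1.944, 0.0]
force: [-0.8, 0.0, 1.0]
width: 0.386
gripper_force: 40.0
```

Request:
jog_arm(
  moves=[
    [0,0,0,0],
    [0,0,0,0],
    [0,0,0,0],
    [0,0,-0.02,0],
    [0,0,-0.06,0],
    [0,0,-0.1,0],
    [-0.06,0,-0.1,0],
    [-0.12,0,-0.1,0],
    [-0.18,0,-0.1,0],
    [-0.24,0,-0.1,0],
    [-0.24,0,-0.1,0],
  ],
  hand=0.045,
)

```text
clock: 36.62
position: [0.5473, -0.067, 0.0887]
ee_rot: [2.474, 1.932, -0.004]
force: [0.1, 0.9, 0.8]
width: 0.494
gripper_force: 0.0
```

Run:
```python
from h import *
W=cloud(shot('top'));inbox(W);mods(W)
delta(at(.0334,.045,.1),at(.0334,.045,-.011))
```

```text
in box [ 39.5 -43.1] [35.9 82.1] 89.7 x [-0.0015  0.0805] z 0.0326
in box [33.4 44.8] [35.9 81.5] 90.0 x [-0.0073  0.0742] z 0.0323
module [ 553.6 -174.2] [81.1 36. ] long-axis yaw 0.051
now [ 0.5484 -0.0633  0.0889] yaw 1.33 tilt [ 0.001 -0.001 -1.   ]
[0.518 0.188 0.1   1.335] -> [0.2369, -0.0893, -0.0114] -0.005
[ 0.518  0.188 -0.011  1.335] -> [0.237, -0.0894, 0.0996] -0.005
```

Module 3 is at x = 39.5 mm, against the back wall. Now I nudge module 4 back by 6 mm.

Request:
jog_arm(
  moves=[
    [0.06,-0.03,-0.01,0],
    [0.12,-0.06,-0.01,0],
    [0.18,-0.089,-0.01,0],
    [0.22,-0.089,-0.01,0],
    [0.237,-0.089,-0.01,0],
    [0.237,-0.089,-0.01,0],
    [0.237,-0.089,0.03,0],
    [0.237,-0.089,0.07,0],
    [0.237,-0.089,0.095,0],
    [0.237,-0.089,0.099,0],
    [0.237,-0.089,0.099,0],
  ],
)

```text
clock: 38.05
position: [0.5179, 0.19, -0.0108]
ee_rot: [2.468, 1.943, 0.0]
force: [0.3, 0.0, 0.4]
width: 0.494
gripper_force: 0.0
```

Request:
jog_arm(
  moves=[
    [0,0,0,0],
    [0,0,0,0],
    [0,0,0,0],
    [0.002,0,0,0],
    [0.004,0,0,0],
    [0.006,0,0,0],
    [0.006,0,0,0],
  ],
  hand=0.0,
  newtons=20,
)

```text
clock: 38.92
position: [0.5196, 0.1954, -0.0102]
ee_rot: [2.467, 1.942, 0.0]
force: [-1.7, -6.1, 9.9]
width: 0.389
gripper_force: 20.0
```

Request:
jog_arm(
  moves=[
    [0,0,0,0],
    [0,0,0,0],
    [0,0,0,0],
    [0,0,-0.02,0],
    [0,0,-0.06,0],
    [0,0,-0.12,0],
    [-0.05,0,-0.14,0],
    [-0.11,0,-0.14,0],
    [-0.17,0,-0.14,0],
    [-0.23,0,-0.14,0],
    [-0.29,0,-0.14,0],
    [-0.29,0,-0.14,0],
  ],
  hand=0.045,
  newtons=40,
)

```text
clock: 40.42
position: [0.4493, -0.0903, 0.1284]
ee_rot: [2.475, 1.934, -0.004]
force: [-0.4, 0.7, -0.1]
width: 0.491
gripper_force: 0.0
```

Run:
```python
from h import *
W=cloud(shot('top'));inbox(W);mods(W)
x,y=.5622-.001,-.0755+.003
for yaw in (-.301+np.pi/2,-.301-np.pi/2):delta((x,y,.06,yaw),(x,y,-.018,yaw))
```

```text
in box [ 39.3 -43. ] [35.9 82. ] 90.0 x [-0.0017  0.0803] z 0.0324
in box [38.6 44.8] [36.  83.4] 90.0 x [-0.0031  0.0803] z 0.0326
module [562.2 -75.3] [36.  80.9] long-axis yaw -0.307
module [ 553.6 -174.2] [81. 36.] long-axis yaw 0.052
now [ 0.4503 -0.0873  0.1286] yaw 1.33 tilt [-0.    -0.001 -1.   ]
[ 0.561 -0.072  0.06   1.27 ] -> [0.0409, 0.1041, 0.0685] 0.06
[ 0.561 -0.072 -0.018  1.27 ] -> [0.0409, 0.1042, 0.1465] 0.06
now [ 0.4503 -0.0873  0.1286] yaw 1.33 tilt [-0.    -0.001 -1.   ]
[ 0.561 -0.072  0.06  -1.872] -> [0.0409, 0.1041, 0.0685] -3.081
[ 0.561 -0.072 -0.018 -1.872] -> [0.0409, 0.1042, 0.1465] -3.081
```

Request:
jog_arm(
  moves=[
    [0.02,0.04,0,0.06],
    [0.04,0.08,0,0.06],
    [0.041,0.104,0.02,0.06],
    [0.041,0.104,0.05,0.06],
    [0.041,0.104,0.07,0.06],
    [0.041,0.104,0.09,0.06],
    [0.041,0.104,0.12,0.06],
    [0.041,0.104,0.14,0.06],
    [0.041,0.104,0.146,0.06],
    [0.041,0.104,0.146,0.06],
  ],
  hand=0.0918,
)

```text
clock: 41.72
position: [0.562, -0.0684, -0.0173]
ee_rot: [-2.523, -1.871, -0.0]
force: [0.2, -0.5, 0.4]
width: 0.999
gripper_force: 0.0
```

Request:
jog_arm(
  moves=[
    [0,0,0,0],
    [0,0,0,0],
    [0,0,0,0],
    [0,0,0,0],
    [0,0,0,0],
    [0,0,-0.02,0],
    [0,0,-0.06,0],
    [0,0,-0.11,0],
    [0,0,-0.14,0],
    [0,0,-0.14,0],
  ],
  hand=0.05,
)

```text
clock: 42.98
position: [0.5633, -0.0699, 0.1251]
ee_rot: [2.523, 1.867, 0.005]
force: [0.4, -0.6, -2.8]
width: 0.87
gripper_force: 40.0
```

Run:
```python
from h import *
delta(at(-.058,0,.12),at(-.058,0,-.0095))
```

```text
now [ 0.5633 -0.0699  0.1251] yaw 1.274 tilt [ 0.005 -0.001 -1.   ]
[0.541 0.089 0.12  1.335] -> [0.1451, -0.068, 0.0049] -0.061
[ 0.541  0.089 -0.01   1.335] -> [0.145, -0.0686, 0.1344] -0.061
```

Request:
jog_arm(
  moves=[
    [0.04,-0.02,0,-0.03],
    [0.09,-0.04,0,-0.061],
    [0.13,-0.06,0,-0.061],
    [0.149,-0.068,0,-0.061],
    [0.149,-0.068,0,-0.061],
    [0.149,-0.068,0.03,-0.061],
    [0.149,-0.068,0.07,-0.061],
    [0.149,-0.068,0.11,-0.061],
    [0.149,-0.068,0.126,-0.061],
    [0.149,-0.068,0.132,-0.061],
    [0.149,-0.068,0.132,-0.061],
  ],
)

```text
clock: 44.35
position: [0.5407, 0.0925, -0.0088]
ee_rot: [2.467, 1.945, 0.001]
force: [-0.2, 0.3, -0.9]
width: 0.866
gripper_force: 40.0
```

Request:
jog_arm(
  moves=[
    [-0.001,0,0,0],
    [-0.002,0,0,0],
    [-0.003,0,0.001,0],
    [-0.003,0,0.002,0],
    [-0.003,0,0.002,0],
  ],
)

```text
clock: 44.98
position: [0.5396, 0.0894, -0.0105]
ee_rot: [2.466, 1.945, 0.0]
force: [-3.9, -2.1, 11.0]
width: 0.869
gripper_force: 40.0
```

Run:
```python
from h import *
W=cloud(shot('wrist'))
b=np.c_[(W.reshape(-1,3)[:,:2]-BC-OFF)@BU,(W.reshape(-1,3)[:,:2]-BC-OFF)@BV,W.reshape(-1,3)[:,2]]
k=b[(abs(b[:,1])<.02)&(b[:,2]>.028)&(b[:,2]<.037)&(b[:,0]>-.085)&(b[:,0]<-.01)];
print(len(k),np.round([k.min(0),k.max(0)],4) if len(k) else '')
print((pose()[0][:2]-BC-OFF)@BU,arm.observe()['force'])
```

```text
3772 [[-0.0809 -0.02    0.028 ]
 [-0.042   0.02    0.037 ]]
-0.05753426763195399 [-3.22097558 -1.88177748 10.14643656]
```

Request:
jog_arm(
  moves=[
    [0,0,0,0],
    [0,0,0,0],
    [0,0,0,0],
    [0,0,0,0],
    [0,0,-0.02,0],
    [0,0,-0.06,0],
    [0,0,-0.12,0],
    [-0.05,0,-0.14,0],
    [-0.1,0.03,-0.14,0],
    [-0.16,0.06,-0.14,0],
    [-0.2,0.06,-0.14,0],
    [-0.2,0.06,-0.14,0],
  ],
  hand=0.0918,
)

```text
clock: 46.52
position: [0.5501, -0.1237, 0.1281]
ee_rot: [2.473, 1.937, -0.004]
force: [0.3, 0.7, 0.1]
width: 1.0
gripper_force: 0.0
```

Run:
```python
from h import *
W=cloud(shot('top'));inbox(W);mods(W)
x,y=.5536-.001,-.1742+.003;yaw=.052+np.pi/2
delta((x,y,.12,yaw),(x,y,-.018,yaw))
```

```text
in box [ 39.5 -42.9] [80.7 36.1] 0.2 x [-0.0009  0.0798] z 0.0326
in box [-59.5   0.8] [81.2 34. ] 88.6 x [-0.0764 -0.0421] z 0.0328
in box [38.9 44.7] [35.8 82.7] 89.9 x [-0.0025  0.0802] z 0.0324
now [ 0.5506 -0.1206  0.1283] yaw 1.332 tilt [-0.001 -0.    -1.   ]
[ 0.553 -0.171  0.12   1.623] -> [-0.0487, 0.0139, 0.0084] -0.291
[ 0.553 -0.171 -0.018  1.623] -> [-0.0486, 0.0139, 0.1464] -0.291
```

There is 38.5 mm of room for the last 36 mm module. I press module 1 against the front wall with closed fingers to widen the slot.

Run:
```python
from h import *
delta(at(-.025,0,.12),at(-.025,0,-.006),at(-.034,0,-.006))
```

```text
now [ 0.5506 -0.1206  0.1283] yaw 1.332 tilt [-0.001 -0.    -1.   ]
[0.548 0.121 0.12  1.335] -> [0.234, -0.0593, 0.0083] -0.003
[ 0.548  0.121 -0.006  1.335] -> [0.2341, -0.0592, 0.1343] -0.003
[ 0.546  0.112 -0.006  1.335] -> [0.2251, -0.0592, 0.1343] -0.003
```

Request:
jog_arm(
  moves=[
    [0.05,-0.02,0,0],
    [0.1,-0.04,0,0],
    [0.15,-0.059,0,0],
    [0.2,-0.059,0,0],
    [0.234,-0.059,0,0],
    [0.234,-0.059,0,0],
    [0.234,-0.059,0,0],
    [0.234,-0.059,0,0],
    [0.234,-0.059,0.03,0],
    [0.234,-0.059,0.07,0],
    [0.234,-0.059,0.11,0],
    [0.234,-0.059,0.13,0],
    [0.234,-0.059,0.134,0],
    [0.234,-0.059,0.134,0],
  ],
  hand=0.0,
)

```text
clock: 48.32
position: [0.5487, 0.1222, -0.0049]
ee_rot: [2.467, 1.944, 0.001]
force: [0.9, -0.1, 0.2]
width: 0.005
gripper_force: 0.0
```

Request:
jog_arm(
  moves=[
    [-0.002,0,0,0],
    [-0.004,0,0,0],
    [-0.006,0,0,0],
    [-0.008,0,0,0],
    [-0.009,0,0,0],
    [-0.009,0,0,0],
  ],
)

```text
clock: 49.08
position: [0.5463, 0.1138, -0.0054]
ee_rot: [2.467, 1.946, 0.0]
force: [0.4, 0.7, -0.7]
width: 0.006
gripper_force: 0.1
```

Request:
jog_arm(
  moves=[
    [-0.001,0,0,0],
    [-0.002,0,0,0],
    [-0.003,0,0,0],
    [-0.003,0,0,0],
  ],
)

```text
clock: 49.58
position: [0.5462, 0.1134, -0.0051]
ee_rot: [-2.464, -1.947, -0.005]
force: [1.3, 7.7, -1.9]
width: 0.007
gripper_force: 3.8
```

Request:
jog_arm(
  moves=[
    [0.004,0,0,0],
    [0.004,0,-0.03,0],
    [0.004,0,-0.08,0],
    [0,0,-0.13,0],
    [-0.06,0.02,-0.13,0],
    [-0.12,0.04,-0.13,0],
    [-0.18,0.06,-0.13,0],
    [-0.22,0.06,-0.13,0],
    [-0.22,0.06,-0.13,0],
  ],
  hand=0.0918,
)

```text
clock: 50.7
position: [0.551, -0.1225, 0.1241]
ee_rot: [2.473, 1.936, -0.005]
force: [0.6, -0.1, -0.4]
width: 0.935
gripper_force: 0.0
```

Run:
```python
from h import *
W=cloud(shot('top'));inbox(W)
W=cloud(shot('wrist'));mods(W)
x,y=.5536-.001,-.1742+.003;yaw=.052+np.pi/2
delta((x,y,.06,yaw),(x,y,-.018,yaw))
```

```text
in box [ 39.5 -43.1] [81.6 35.9] 0.0 x [-0.0013  0.0803] z 0.0325
in box [-59.9   0.7] [80.9 33.3] 89.9 x [-0.0766 -0.0433] z 0.0327
in box [38.9 44.8] [36. 83.] 89.8 x [-0.0026  0.0804] z 0.0325
module [ 552.  -171.6] [80.5 37. ] long-axis yaw 0.054
now [ 0.5522 -0.1173  0.1245] yaw 1.335 tilt [-0.001 -0.    -1.   ]
[ 0.553 -0.171  0.06   1.623] -> [-0.0523, 0.013, 0.0645] -0.288
[ 0.553 -0.171 -0.018  1.623] -> [-0.0523, 0.0131, 0.1425] -0.288
```

Request:
jog_arm(
  moves=[
    [-0.02,0.005,0,-0.1],
    [-0.04,0.01,0,-0.2],
    [-0.0525,0.013,0,-0.288],
    [-0.0525,0.013,0.03,-0.288],
    [-0.0525,0.013,0.07,-0.288],
    [-0.0525,0.013,0.11,-0.288],
    [-0.0525,0.013,0.135,-0.288],
    [-0.0525,0.013,0.142,-0.288],
    [-0.0525,0.013,0.142,-0.288],
    [-0.0525,0.013,0.142,-0.288],
  ],
  hand=0.0918,
)

```text
clock: 52.05
position: [0.5541, -0.1709, -0.0162]
ee_rot: [2.16, 2.279, 0.002]
force: [-0.6, -0.0, 0.8]
width: 0.996
gripper_force: 0.0
```

Request:
jog_arm(
  moves=[
    [0,0,0,0],
    [0,0,0,0],
    [0,0,0,0],
    [0,0,0,0],
    [0,0,0,0],
    [0,0,-0.02,0],
    [0,0,-0.06,0],
    [0,0,-0.11,0],
    [0,0,-0.14,0],
    [0,0,-0.14,0],
    [0,0,-0.14,0],
  ],
  hand=0.05,
)

```text
clock: 53.42
position: [0.5523, -0.1712, 0.1217]
ee_rot: [-2.161, -2.278, 0.001]
force: [-0.5, -0.2, -2.4]
width: 0.867
gripper_force: 40.0
```

Run:
```python
from h import *
W=cloud(shot('wrist'));p,R=pose()
t=(W.reshape(-1,3)-p)@R
k=t[(abs(t[:,0])<.05)&(abs(t[:,1])<.03)&(t[:,2]>-.035)&(t[:,2]<.012)]
print(len(k))
for z in np.arange(-.036,.012,.004):
    s=k[(k[:,2]>z)&(k[:,2]<=z+.004)]
    if len(s)>10: print(round(z,3),len(s),np.round(np.percentile(s[:,0],[1,50,99]),4))
delta(at(-.0229,0,.12),at(-.0229,0,-.0095))
```

```text
1399
-0.036 276 [0.0171 0.0176 0.0181]
-0.032 350 [0.017  0.0176 0.0181]
-0.028 341 [0.0171 0.0176 0.0181]
-0.024 307 [0.0171 0.0176 0.0181]
-0.02 125 [0.017  0.0175 0.0179]
now [ 0.552  -0.1711  0.1213] yaw 1.624 tilt [-0.002  0.    -1.   ]
[0.549 0.123 0.12  1.335] -> [0.2937, 0.0124, 0.0014] 0.289
[ 0.549  0.123 -0.01   1.335] -> [0.2936, 0.0127, 0.1309] 0.289
```

Request:
jog_arm(
  moves=[
    [0.05,0.002,0,0.1],
    [0.1,0.004,0,0.2],
    [0.15,0.006,0,0.289],
    [0.2,0.008,0,0.289],
    [0.25,0.01,0,0.289],
    [0.28,0.012,0,0.289],
    [0.294,0.0125,0,0.289],
    [0.294,0.0125,0,0.289],
    [0.294,0.0125,0.03,0.289],
    [0.294,0.0125,0.07,0.289],
    [0.294,0.0125,0.095,0.289],
    [0.294,0.0125,0.101,0.289],
    [0.294,0.0125,0.101,0.289],
    [0.294,0.0125,0.101,0.289],
  ],
)

```text
clock: 55.22
position: [0.5509, 0.1229, 0.0227]
ee_rot: [2.468, 1.943, 0.002]
force: [1.0, -0.0, -1.1]
width: 0.87
gripper_force: 40.0
```

Run:
```python
from h import *
o=arm.observe();print(o['force'],o['width'])
W=cloud(shot('wrist'));q=W.reshape(-1,3);b=np.c_[(q[:,:2]-BC-OFF)@BU,(q[:,:2]-BC-OFF)@BV,q[:,2]]
# rear edge of back modules' front faces, held module faces
for y0,y1 in((-.055,-.03),(.035,.055),(-.02,.02)):
    k=b[(b[:,1]>y0)&(b[:,1]<y1)&(b[:,2]>.028)&(b[:,2]<.036)&(abs(b[:,0])<.079)]
    print(y0,len(k),np.round(np.percentile(k[:,0],[1,50,99]),4) if len(k) else '')
k=b[(abs(b[:,1])<.03)&(b[:,2]>.042)&(b[:,2]<.07)&(b[:,0]>-.06)&(b[:,0]<.03)]
print('held',len(k),np.round(np.percentile(k[:,0],[1,50,99]),4) if len(k) else '')
delta(at(-.0225,0,-.0095))
```

```text
[ 1.03878132 -0.02280196 -1.11245659] 0.8697649538156695
-0.055 7346 [-0.0762  0.0415  0.0783]
0.035 5947 [-0.0753  0.0407  0.078 ]
-0.02 837 [-0.0789 -0.0738 -0.0687]
held 7256 [-0.0265 -0.011  -0.0042]
now [0.5509 0.1231 0.0228] yaw 1.334 tilt [ 0.002  0.    -1.   ]
[ 0.549  0.123 -0.01   1.335] -> [-0.0004, -0.002, 0.0323] -0.001
```

Request:
jog_arm(
  moves=[
    [-0.0005,-0.002,0.005,0],
    [-0.0005,-0.002,0.01,0],
    [-0.0005,-0.002,0.014,0],
    [-0.0005,-0.002,0.018,0],
    [-0.0005,-0.002,0.022,0],
    [-0.0005,-0.002,0.022,0],
  ],
)

```text
clock: 56.02
position: [0.5477, 0.123, -0.0008]
ee_rot: [-2.467, -1.944, 0.001]
force: [-0.7, 1.3, -1.1]
width: 0.868
gripper_force: 40.0
```

Request:
jog_arm(
  moves=[
    [0,0,0.003,0],
    [0,0,0.006,0],
    [0,0,0.009,0],
    [0,0,0.0095,0],
    [0,0,0.0095,0],
  ],
)

```text
clock: 56.65
position: [0.5479, 0.1231, -0.0099]
ee_rot: [-2.468, -1.944, 0.0]
force: [0.3, 0.3, -0.7]
width: 0.871
gripper_force: 40.0
```

Request:
jog_arm(
  moves=[
    [0,0,0,0],
    [0,0,0,0],
    [0,0,0,0],
    [0,0,0,0],
    [0,0,-0.02,0],
    [0,0,-0.06,0],
    [0,0,-0.11,0],
    [0,0,-0.17,0],
    [-0.05,0,-0.22,0],
    [-0.11,0,-0.25,0],
    [-0.16,0,-0.25,0],
    [-0.16,0,-0.25,0],
  ],
  hand=0.0918,
)

```text
clock: 58.15
position: [0.5097, -0.0383, 0.2408]
ee_rot: [2.474, 1.932, -0.002]
force: [0.0, 1.1, -0.4]
width: 1.0
gripper_force: 0.0
```

Run:
```python
from h import *
im=shot('top');W=cloud(im);inbox(W)
c=im['color'][140:290,130:300,::-1];cv2.imwrite('pics/t3.png',cv2.resize(c,None,fx=4,fy=4,interpolation=cv2.INTER_CUBIC))
W=cloud(shot('scene')).reshape(-1,3)
b=np.c_[(W[:,:2]-BC)@BU,(W[:,:2]-BC)@BV,W[:,2]]
for z in np.arange(.08,.24,.04):
    k=b[(b[:,2]>z)&(b[:,2]<z+.02)&(abs(b[:,1])<.1)&(b[:,0]>.08)&(b[:,0]<.25)]
    if len(k): print(round(z,2),len(k),np.median(k[:,0]))
delta(at(.2,0,.3),at(.2,0,.18))
```

```text
in box [ 66.6 -43. ] [26.4 35.7] 0.6 x [0.0534 0.0798] z 0.0326
in box [54.1 44.7] [36.2 52.6] 89.9 x [0.0278 0.0804] z 0.0326
0.08 118 0.09619634967308957
0.12 125 0.10483994433863779
0.16 134 0.11325257895185022
0.2 157 0.1216214257833881
now [ 0.5103 -0.0329  0.2402] yaw 1.333 tilt [ 0. -0. -1.]
[0.601 0.34  0.3   1.335] -> [0.3834, 0.0003, -0.0598] -0.002
[0.601 0.34  0.18  1.335] -> [0.3834, 0.0003, 0.0602] -0.002
```

View pics/t3.png

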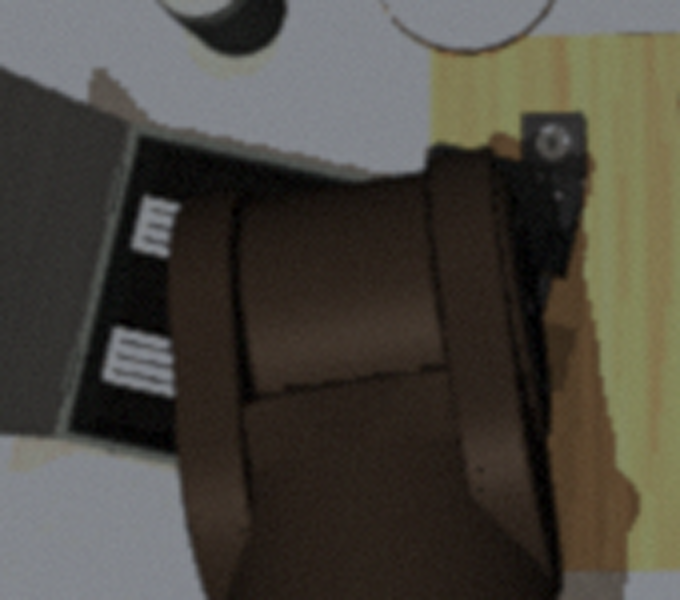

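The top view shows the arm covering the front of the box and both back modules in place. I go behind the cover with closed fingers.

Request:
jog_arm(
  moves=[
    [0.03,0,-0.03,0],
    [0.08,0,-0.06,0],
    [0.13,0,-0.06,0],
    [0.18,0,-0.06,0],
    [0.23,0,-0.06,0],
    [0.28,0,-0.06,0],
    [0.33,0,-0.06,0],
    [0.37,0,-0.06,0],
    [0.385,0,-0.06,0],
    [0.385,0,-0.06,0],
    [0.385,0,-0.06,0],
    [0.385,0,-0.02,0],
    [0.385,0,0.02,0],
    [0.385,0,0.06,0],
    [0.385,0,0.074,0],
    [0.385,0,0.074,0],
  ],
  hand=0.0,
)

```text
clock: 60.25
position: [0.6008, 0.3408, 0.1663]
ee_rot: [2.468, 1.943, -0.001]
force: [-0.7, -0.0, 0.4]
width: 0.005
gripper_force: 0.0
```

Run:
```python
from h import *
W=cloud(shot('top'));inbox(W)
p,R=pose();xb=(p[:2]-BC-OFF)@BU;print(xb,(p[:2]-BC-OFF)@BV,p,arm.observe()['force'])
```

```text
in box [ 38.8 -43.2] [36.2 82.1] 90.0 x [-0.0022  0.0799] z 0.0322
in box [-40.5   0.7] [80.7 72.3] 89.4 x [-0.0769 -0.0046] z 0.0326
in box [38.9 44.9] [82.7 36.1] 0.3 x [-0.0025  0.0803] z 0.0326
0.2020781497590356 0.0001690963737287512 [0.60124454 0.34162587 0.16750704] [-0.00517864  0.36664724  0.06188641]
```

All four modules lie flat in the box. I compute the closing arc.

Run:
```python
import numpy as np
x0,z0,r=.202,.1670,.15
for t in [1.6,1.5,1.4,1.3,1.2,1.1,1.0,.9,.8,.7,.6,.5,.4,.3,.2,.1,0,-.02]:
    x=.086-r*np.cos(t)+.008*np.sin(t)+.011;z=.06+r*np.sin(t)+.008*np.cos(t)-.024
    print(t,round(x-x0,3),round(z0-z,3))
```

```text
1.6 -0.093 -0.019
1.5 -0.108 -0.019
1.4 -0.123 -0.018
1.3 -0.137 -0.016
1.2 -0.152 -0.012
1.1 -0.166 -0.006
1.0 -0.179 0.0
0.9 -0.192 0.009
0.8 -0.204 0.018
0.7 -0.215 0.028
0.6 -0.224 0.04
0.5 -0.233 0.052
0.4 -0.24 0.065
0.3 -0.246 0.079
0.2 -0.25 0.093
0.1 -0.253 0.108
0 -0.255 0.123
-0.02 -0.255 0.126
```

Request:
jog_arm(
  moves=[
    [-0.03,0,-0.006,0],
    [-0.06,0,-0.012,0],
    [-0.078,0,-0.019,0],
    [-0.093,0,-0.019,0],
    [-0.108,0,-0.019,0],
    [-0.123,0,-0.018,0],
    [-0.137,0,-0.016,0],
    [-0.152,0,-0.012,0],
    [-0.166,0,-0.006,0],
    [-0.179,0,0,0],
    [-0.192,0,0.009,0],
    [-0.204,0,0.018,0],
    [-0.215,0,0.028,0],
    [-0.224,0,0.04,0],
    [-0.233,0,0.052,0],
    [-0.24,0,0.065,0],
    [-0.24,0,0.065,0],
  ],
)

```text
clock: 62.42
position: [0.5434, 0.1075, 0.0997]
ee_rot: [-2.468, -1.943, 0.004]
force: [-0.1, -0.0, -0.3]
width: 0.006
gripper_force: 0.0
```

Run:
```python
from h import *
cover();p,R=pose();print((p[:2]-BC-OFF)@BU,p,arm.observe()['force'])
```

```text
cover pts 1186 front [-0.08599914 -0.06934523  0.05406389] top [-0.0503077  -0.05017775  0.53879515]
angle 0.6993333455126148
-0.03826095857003705 [0.54394966 0.10821298 0.1005013 ] [-0.37153509  0.35230012 -0.91643483]
```

Request:
jog_arm(
  moves=[
    [-0.006,0,0.014,0],
    [-0.01,0,0.028,0],
    [-0.013,0,0.043,0],
    [-0.015,0,0.054,0],
    [-0.015,0,0.058,0],
    [-0.015,0,0.06,0],
    [-0.015,0,0.062,0],
    [-0.015,0,0.062,0],
  ],
)

```text
clock: 63.48
position: [0.5405, 0.0933, 0.0434]
ee_rot: [2.465, 1.942, -0.002]
force: [-20.2, -8.3, 63.3]
width: 0.003
gripper_force: 31.3
```

The cover is firmly down. I ease off and lift away.

Request:
jog_arm(
  moves=[
    [0,0,-0.006,0],
    [0,0,-0.03,0],
    [0,0,-0.08,0],
    [0,0,-0.13,0],
    [-0.05,0,-0.13,0],
    [-0.11,0,-0.13,0],
    [-0.17,0,-0.13,0],
    [-0.23,0,-0.13,0],
    [-0.29,0,-0.13,0],
    [-0.32,0,-0.13,0],
    [-0.32,0,-0.13,0],
  ],
)

```text
clock: 64.85
position: [0.4648, -0.2201, 0.1686]
ee_rot: [-2.472, -1.938, 0.002]
force: [0.2, 0.2, 0.6]
width: 0.002
gripper_force: 0.0
```

Run:
```python
from h import *
im=shot('top','t4.png');W=cloud(im).reshape(-1,3);b=np.c_[(W[:,:2]-BC)@BU,(W[:,:2]-BC)@BV,W[:,2]]
s=b[(b[:,0]>-.083)&(b[:,0]<.083)&(abs(b[:,1])<.1)&(b[:,2]>.02)&(b[:,2]<.12)]
f=np.linalg.lstsq(np.c_[s[:,:2],np.ones(len(s))],s[:,2],rcond=None)[0];print(len(s),'angle',-f[0],'z',f[2])
# plunger, robot frame: top estimate + offset
x,y=.4418-.001,-.3443+.003
delta((x,y,.15,.1),(x,y,.09,.1))
```

```text
5115 angle 0.0013495224727246233 z 0.06858383165083386
now [ 0.4655 -0.218   0.1687] yaw 1.332 tilt [-0.001  0.    -1.   ]
[ 0.441 -0.341  0.15   0.1  ] -> [-0.1257, 0.0051, 0.0187] 1.232
[ 0.441 -0.341  0.09   0.1  ] -> [-0.1257, 0.0051, 0.0787] 1.232
```

View pics/t4.png

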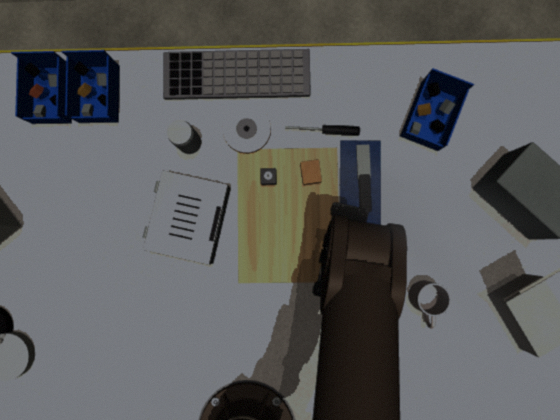

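The cover is shut (0.001 rad) and all bystanders are in place. Now the plunger.

Request:
jog_arm(
  moves=[
    [-0.05,0.002,0,0],
    [-0.1,0.005,0,0],
    [-0.126,0.005,0,0],
    [-0.126,0.005,0.02,0],
    [-0.126,0.005,0.05,0],
    [-0.126,0.005,0.075,0],
    [-0.126,0.005,0.088,0],
    [-0.126,0.005,0.095,0],
    [-0.126,0.005,0.102,0],
    [-0.126,0.005,0.109,0],
    [-0.126,0.005,0.114,0],
    [-0.126,0.005,0.116,0],
    [-0.126,0.005,0.116,0],
    [-0.126,0.005,0.116,0],
  ],
)

```text
clock: 66.65
position: [0.4423, -0.3403, 0.0543]
ee_rot: [2.466, 1.945, 0.001]
force: [-2.8, 4.2, 8.9]
width: 0.002
gripper_force: 4.9
```

Request:
jog_arm(
  moves=[
    [0,0,0.001,0],
    [0,0,0.002,0],
    [0,0,0.0025,0],
    [0,0,0.0025,0],
    [0,0,0.0025,0],
    [0,0,0.0025,0],
  ],
)

```text
clock: 67.4
position: [0.4424, -0.3403, 0.053]
ee_rot: [2.466, 1.944, 0.001]
force: [-7.1, 7.3, 23.9]
width: -0.001
gripper_force: 11.9
```

Bottomed out (24 N, against 11 N for the spring alone). I retreat and check everything.

Request:
jog_arm(
  moves=[
    [0,0,-0.02,0],
    [0,0,-0.05,0],
    [0,0,-0.1,0],
    [0,0,-0.15,0],
    [-0.05,0,-0.15,0],
    [-0.11,0,-0.15,0],
    [-0.17,0,-0.15,0],
    [-0.22,0,-0.15,0],
    [-0.22,0,-0.15,0],
    [-0.22,0,-0.15,0],
  ],
)

```text
clock: 68.65
position: [0.3905, -0.5543, 0.2007]
ee_rot: [2.467, 1.944, 0.001]
force: [0.1, 0.5, 0.0]
width: 0.006
gripper_force: 0.0
```

Run:
```python
from h import *
im=shot('top','t5.png');W0=cloud(im);W=W0.reshape(-1,3);b=np.c_[(W[:,:2]-BC)@BU,(W[:,:2]-BC)@BV,W[:,2]]
s=b[(b[:,0]>-.083)&(b[:,0]<.083)&(abs(b[:,1])<.1)&(b[:,2]>.02)&(b[:,2]<.12)]
f=np.linalg.lstsq(np.c_[s[:,:2],np.ones(len(s))],s[:,2],rcond=None)[0];print('cover',-f[0],f[2])
def med(n,c,r,z0,z1):
    k=W[(np.hypot(W[:,0]-c[0],W[:,1]-c[1])<r)&(W[:,2]>z0)&(W[:,2]<z1)];print(n,len(k),np.round(k.mean(0),4) if len(k) else '',np.round(np.median(k[:,2]),4) if len(k) else '')
med('cap',(.4418,-.3443),.025,.07,.15);med('motor',(.662,-.068),.04,.02,.05);med('carton',(.672,-.18),.05,.02,.05)
H=W[(W[:,2]>.0175)&(W[:,2]<.03)&(W[:,0]>.53)&(W[:,0]<.69)&(W[:,1]<-.27)&(W[:,1]>-.36)]
print('handle',len(H),H.mean(0),cv2.minAreaRect((H[:,:2]*1000).astype(np.float32)))
B=W[(W[:,2]>.0095)&(W[:,0]>.68)&(W[:,0]<.75)&(W[:,1]<-.29)&(W[:,1]>-.35)];print('blade',np.median(B,axis=0))
```

```text
cover 0.0027463049777228885 0.0686054137601724
cap 199 [ 0.4415 -0.3444  0.1026] 0.1027
motor 260 [ 0.6612 -0.067   0.0348] 0.0353
carton 443 [ 0.6714 -0.1799  0.031 ] 0.031
handle 426 [ 0.61671316 -0.32195311  0.02134305] ((627.14208984375, -321.59295654296875), (122.78182983398438, 31.94921875), 0.3053763806819916)
blade [ 0.71274508 -0.32037553  0.01503527]
```

```bash
python3 -c "
from cell import arm
print(arm.sign_off())"
```

```text
the job is handed in; nothing more can be done
None
```

I handed the job in, but `sign_off()` gave no verdict. My last checks: all four modules in the box, cover shut (about 0.003 rad), plunger pushed to the bottom and back out, pry tool flat on its mat, motor and carton unmoved; I checked the other bystanders only by eye, before the plunger push.

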